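# Load and close the leak-test tank

## Robot

A 6-joint arm with a two-finger parallel gripper is mounted at the origin on a cart in front of the work surface, level with it; the furniture and walls round the work are solid. World frame = base frame: x ahead of the robot, y to its left, z up, the work surface at z = 0. Lengths are in mm, angles in rad, forces in N, time in s.
With the tool pointing down it reaches from about 350 to 775 mm from the base axis. Payload 7.3 kg.
Tool frame: the origin (TCP) lies at the very end of the fingers, on their centre line; the grasp point (between the pads) lies 19 mm behind it (robot.grasp_offset is the distance from the TCP to the grasp point, in mm); z points along the fingers, y is the line along which they close (so a half turn about z gives the same grasp; the last joint's range is limited). The gripper opens to 92 mm and grips with 3 to 60 N. Pads are 19 mm wide; open, the fingers measure 130 mm over their backs; the gripper's body (75 mm by 190 mm) begins 47 mm behind the grasp point.
Start: joints at [-1.494, 0.342, 1.524, -0, 1.275, -0.146], TCP at [116.026, -512.038, 226.741] pointing down, gripper open.
Joint ranges: [-2.53, 2.53], [-0.77, 2.02], [0.04, 2.7], [-1, 4.14], [0.28, 2.66], [-3.11, 3.11]. Speed limits (rad/s): [2.57, 2.57, 3.14, 3.14, 3.14, 3.14].

## Interface

Orientations are given as a rotation vector (axis times angle).
In Python, from rig import telemetry, viewer, robot gives the robot as it stands.
- The arm moves only by the tool apply_moves, never from a script. Its argument "plan" is a list of rows, each an object of numbers: "x", "y", "z": the shift along the world's x, y, z each as a share of 0.4 m, from -1 to 1; "ax", "ay", "az": the turn, a rotation vector about the world's x, y, z each as a share of pi rad, from -1 to 1. In form: [{"x": .., "y": .., "z": .., "ax": .., "ay": .., "az": ..}, ...]. A call has 1 to 8 rows; each row is the pose to reach, as a shift and turn from the pose commanded when the call began, turning the shorter way round; what a row does not reach only later rows make up. A row lasts 1/12 s, in which the tool goes at most 41.7 mm and 7.16 degrees, less where a joint would pass 70% of its speed; a pose out of reach is approached as far as the arm can. A call with a number of a shift or a turn outside -1 to 1 is refused whole. A call with a gripper value outside its range is refused whole. "jaw" is the finger opening in mm, from 0 to 91.8, set as the call begins (left out, the last holds). The fingers move at their own pace and stop on an object; "newtons" is the grip in N (left out, the last holds). Time passes only in rows, so rows that repeat a pose let the fingers close. It gives the time, the measured TCP pose, the force, the opening and the grip force at its end, in the units of the state.
- telemetry.observe(): the state, without advancing time (a new reading comes with each control period).
- viewer.camera(name): name is "side" or "top"; returns the picture (480x640x3 uint8, red, green, blue); there is no depth.
- viewer.calibration(name): a dict with "fx", "fy", "cx", "cy" (pixels), "view" (4x4, takes a point from world to camera coordinates). Camera axes: x right, y up, looking along -z (the intrinsics and any distortion apply to the point x, -y, -z); pixel columns grow to the right and rows downward; lengths in mm; the calibration is good to about 2 mm. A picture is of the moment at which its call begins. calibration takes no time and is no camera call.
- robot.hand_in(): hands the job in; it is judged then, once.
Trained networks look in the newest picture that a camera, given by its name, has taken for a name from the list of things; names that differ only in an ending like _2 or _b are one class to them, and where a whole thing is asked for, a point or a joint stands for the part that bears it (a point fixed in the world has none). Each returns a list of dicts, best first, with "confidence" (0 to 1); they miss things now and then, are a little off and sometimes report something else, mostly with a low value. They report only what shows in the picture. A call takes as long as a camera call. They do not tell look-alikes from the thing itself.
- viewer.outline_of(camera, label): "pixels" (480x640 bool, what is visible of it) and "location" ([column, row] in pixels, amid what is visible of it).
The state is a dict: "time": time; "q": joint angles; "joint_velocities": joint speeds; "joint_efforts": joint torques, N m; "eef_pos": TCP position; "eef_rot": TCP orientation; "contact_force": force on the tool from outside, world axes, zero at the start; "ft_torque": the same for the moment, N m; "opening": finger opening in mm; "grasp_force": force on a finger pad.
Only numpy, scipy, OpenCV 4.12 (cv2) and the standard library are available. Lean on these libraries where they do the work, as an engineer would, in place of code of your own. Each camera call takes 0.05 s, during which the arm holds its last target. There are 200 camera calls.

## Task

Get the leak-test tank ready for its next test: lay the white T-shaped drain cock flat on the floor of the open tank with its stub upwards, take the blue lid from its sloping stand and put it fully on so that it sits flush on the rim all round, and only then swing the clamp yoke over and down flat onto the lid. Leave the other two fittings and the roll of tape where they are.

Things in the scene. Friction and masses are not known exactly. Their poses are not given: they have to be found in the camera images.
- drain_cock: white T-shaped drain cock, loose on the worktop to the left of the tank: a round body lying along its y axis, 100 mm long and 27 mm wide, with a short stub standing up; 44 mm high with the stub. Origin: centre of its underside. z up.
- tank: leak-test tank, fixed: open aluminium box on a dark 156 x 200 mm foot plate. Outside 148 (x) x 150 (y) mm, walls 8 mm, inside 132 (x) x 134 (y) mm; inner floor 10 mm and rim 68 mm above the worktop. Origin: under its centre, on the worktop. The clamp yoke is hinged beyond the +y wall; a small brass port stands out of the -x wall.
- lid: loose blue lid plate 150 (x) x 156 (y) x 6 mm, 0.28 kg, at first on the stand, tilted 35 deg, handle up and towards the robot, x up the slope. Origin: centre of the plate's underside, which rests on the rim. z: out of the top. Below it a black gasket block 126 x 128 mm, 6 mm deep, then 118 x 120 mm, 4 mm more, drops into the tank with 3 mm play. Lid x goes along tank x, either way round.
- lid_handle (a point): middle of the lid's black handle bar, 28 mm above the lid's origin along its z. The bar is 14 mm (lid x) by 60 mm (lid y) by 16 mm (z 20 to 36 mm), on two posts: grasp it across lid x.
- clamp (a joint): angle of the clamp yoke, rad: about 1.7 open (standing up, leaning away from the tank), 0 flat on the seated lid. It has a stiff hinge and stays where it is left; its range is -0.25 to 1.95.
- clamp_hinge (a point): middle of the yoke's hinge, whose axis runs along tank x: 90 mm towards tank +y from the tank's origin and 84 mm above the worktop.
- clamp_bar (a point): middle of the yoke's red cross bar: diameter 14 mm, 104 mm long along tank x, 140 mm from the hinge; two flat side arms 10 mm wide, 114 mm apart, join it to the hinge. When down it lies at tank y = -50 mm, 84 mm above the worktop.
- stand: grey sheet-steel lid stand, fixed, 150 x 130 mm foot; its plate slopes 35 degrees down towards its -x side, with two lugs at the lower edge that hold up the lid's edge. Origin: under its centre, on the worktop.
- nipple: grey steel pipe nipple, 24 x 76 x 24 mm, a bystander; origin at the centre of its underside.
- elbow: dark pipe elbow, 51 x 51 x 34 mm, a bystander; origin at the centre of its underside.
- tape: roll of black tape, 55 mm across, 19 mm high, a bystander; origin at the centre of its underside.
Mind the look-alikes: they are no part of the job. Leave any green look-alike of the drain_cock alone.

How it is judged (in metres and radians):
On the way, in this order (a step that is already met when the one before it is completed fails the run):
1. the drain cock lies flat on the tank's floor, stub up, released (x of drain_cock in the frame of tank between -0.058 and 0.058 m and y of drain_cock in the frame of tank between -0.03 and 0.03 m and z of drain_cock in the frame of tank between 0 and 0.022 m and angle between drain_cock's own z axis and vertical below 0.15 rad and contact force between drain_cock and the fingers below 0.1 N and linear speed of drain_cock below 0.02 m/s), for 0.2 s.
2. with the clamp still up, the lid sits flush on the rim (x of lid in the frame of tank between -0.006 and 0.006 m and y of lid in the frame of tank between -0.006 and 0.006 m and z of lid in the frame of tank between 0.064 and 0.0705 m and angle between lid's own z axis and vertical below 0.035 rad and angle between the x axis of lid and the x axis of tank, either way round below 0.12 rad and value of joint clamp above 0.6 rad), for 0.2 s.
3. the clamp yoke is down flat on the lid (value of joint clamp between -0.06 and 0.06 rad), for 0.2 s.
At the end, for the whole second after the job is handed in: Drain cock on the tank's floor, stub up (tilt < 0.15 rad; within 58 mm in x, 30 mm in y of the tank's centre; < 22 mm up); lid flush on the rim (within 6 mm of centre in x and y, 64 to 70.5 mm up, tilt < 0.035, turned < 0.12 rad); clamp within 0.06 rad of flat; all at rest (all of step 3 and x of drain_cock in the frame of tank between -0.058 and 0.058 m and y of drain_cock in the frame of tank between -0.03 and 0.03 m and z of drain_cock in the frame of tank between 0 and 0.022 m and angle between drain_cock's own z axis and vertical below 0.15 rad and x of lid in the frame of tank between -0.006 and 0.006 m and y of lid in the frame of tank between -0.006 and 0.006 m and z of lid in the frame of tank between 0.064 and 0.0705 m and angle between lid's own z axis and vertical below 0.035 rad and angle between the x axis of lid and the x axis of tank, either way round below 0.12 rad and linear speed of each of drain_cock, lid below 0.02 m/s); the robot touches nothing.
It fails at once if the nipple is moved more than 30 mm (distance of nipple from where it was at the start of the episode above 0.03 m).
It fails at once if the elbow is moved more than 30 mm (distance of elbow from where it was at the start of the episode above 0.03 m).
It fails at once if the tape is moved more than 30 mm (distance of tape from where it was at the start of the episode above 0.03 m).
It also fails if it takes over 72 s, if anything falls off the work surface, if the arm or the gripper's body presses on something with over 40 N, if the wrist force passes 120 N, or if a joint passes its speed limit or range.

## Working session

There is one attempt and no reset: what is moved stays moved. The work goes in short steps, Python scripts to look and compute and a tool call to move; the robot and the scene stay as the last step left them, time stands still between calls to the robot, and variables do not carry over. Pictures are saved under pics/ and viewed, at most 10 in all, crops included, and the job is handed in when it is done.

Besides the shell and the picture viewer there is one more tool, called as name([rows], argument=value, ...), one row to a line, values as JSON. apply_moves: Moves the arm, as the interface text tells. Its arguments: {"type":"object","properties":{"plan":{"type":"array"},"jaw":{"type":"number"},"newtons":{"type":"number"}},"required":["plan"]}

```bash
mkdir -p pics; cat > h.py <<'E'
import numpy as np, cv2
from rig import telemetry, viewer, robot
def snap(c,f):
    im=viewer.camera(c); cv2.imwrite('pics/'+f,cv2.cvtColor(im,cv2.COLOR_RGB2BGR)); return im
def proj(c,P):
    k=viewer.calibration(c);V=np.array(k['view']);P=np.atleast_2d(P).astype(float)
    q=P@V[:3,:3].T+V[:3,3]
    return np.c_[k['cx']+k['fx']*q[:,0]/-q[:,2],k['cy']+k['fy']*(-q[:,1])/-q[:,2]]
def ray(c,u,v):
    k=viewer.calibration(c);V=np.array(k['view']);R=V[:3,:3]
    d=np.array([(u-k['cx'])/k['fx'],-(v-k['cy'])/k['fy'],-1])
    return -R.T@V[:3,3],R.T@d
def atz(c,u,v,z):
    o,d=ray(c,u,v); return o+d*(z-o[2])/d[2]
E
python3 - <<'E'
from h import *
for c in('top','side'):
    snap(c,c+'0.png'); k=viewer.calibration(c); print(c,{a:b for a,b in k.items() if a!='view'}); print(np.round(ray(c,k['cx'],k['cy']),2))
    for l in('drain_cock','tank','lid','lid_handle','stand','clamp_bar','nipple','elbow','tape'):
        for r in viewer.outline_of(c,l):
            print(c,l,round(r['confidence'],2),np.round(r['location']),r['pixels'].sum(), cv2.minAreaRect(np.argwhere(r['pixels'])[:,::-1].astype(np.float32)))
E
```

```text
top {'fx': 445.2174480448857, 'fy': 445.2174480448857, 'cx': 328.35548554682157, 'cy': 233.28668887525447}
[[ 3.97360e+02  4.52100e+01  1.16785e+03]
 [ 1.50000e-01  1.00000e-02 -9.90000e-01]]
top drain_cock 0.72 [226. 302.] 315 ((224.5561981201172, 298.4101257324219), (38.053924560546875, 10.28197956085205), 32.00538635253906)
top drain_cock 0.36 [477. 263.] 3261 ((480.08001708984375, 262.94000244140625), (51.7873420715332, 71.55418395996094), 79.69515228271484)
top tank 0.97 [352. 265.] 5303 ((348.9036560058594, 268.4198303222656), (91.48484802246094, 70.788818359375), 1.6135388612747192)
top lid 0.84 [478. 262.] 3210 ((479.55792236328125, 262.8229064941406), (51.78780746459961, 70.46372985839844), 79.82449340820312)
top lid 0.48 [310. 262.] 493 ((313.447021484375, 261.51177978515625), (59.28445816040039, 17.974655151367188), 88.78113555908203)
top lid 0.29 [225. 298.] 314 ((224.1999969482422, 298.10003662109375), (38.9075813293457, 9.838698387145996), 26.56505012512207)
top lid_handle 0.89 [481. 263.] 3238 ((480.0066833496094, 263.0357971191406), (52.150367736816406, 71.88883972167
[... 1902 characters left out ...]
54418945), 41.987213134765625)
side stand 0.62 [398. 221.] 1138 ((408.1029968261719, 204.66738891601562), (58.044105529785156, 53.13374710083008), 13.392498016357422)
side clamp_bar 0.91 [344. 213.] 989 ((337.2417297363281, 233.47752380371094), (74.5112533569336, 54.550716400146484), 88.26429748535156)
side nipple 0.96 [233. 316.] 413 ((232.95254516601562, 312.4427795410156), (11.936165809631348, 38.044273376464844), 64.35899353027344)
side nipple 0.19 [347. 211.] 1025 ((337.0, 233.0), (74.0, 56.0), 90.0)
side elbow 0.89 [269. 337.] 524 ((267.0000305175781, 335.5), (25.491174697875977, 25.043960571289062), 26.56505012512207)
side tape 0.88 [256. 258.] 317 ((260.5, 258.0), (16.0, 21.0), 90.0)
```

```bash
python3 - <<'E'
import cv2,numpy as np
a=cv2.imread('pics/top0.png')[130:370,190:590]; b=cv2.imread('pics/side0.png')[120:420,180:580]
cv2.imwrite('pics/topc.png',cv2.resize(a,None,fx=2,fy=2,interpolation=3))
cv2.imwrite('pics/sidec.png',cv2.resize(b,None,fx=2,fy=2,interpolation=3))
E
```

```text
(no output)
```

View pics/topc.png

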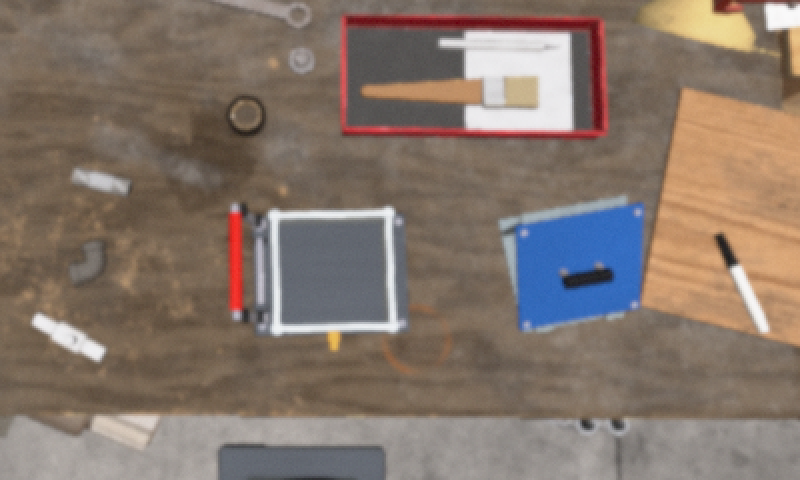

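View pics/sidec.png

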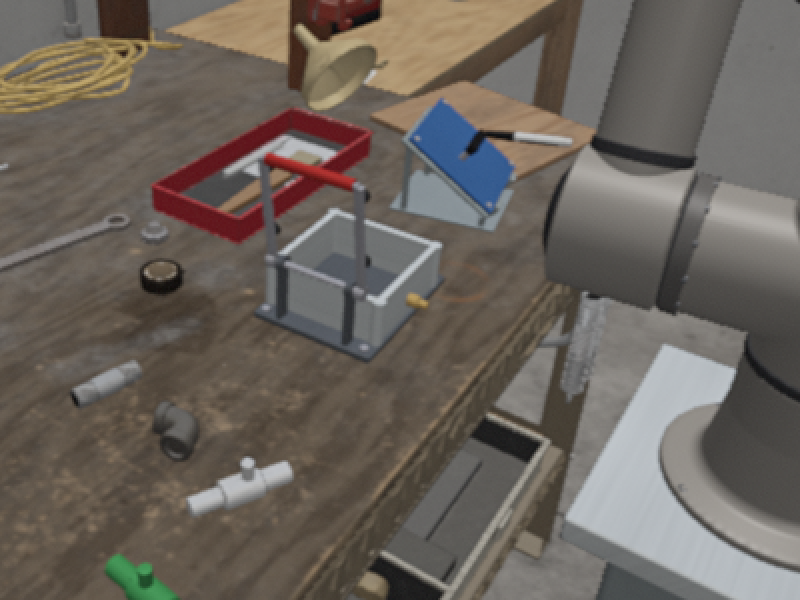

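The top crop shows the tank (rim around full-pixel 325–392, 235–296), with its brass port towards the robot (-x) and the red yoke bar standing at the left (308, 261). The lid is at (480, 263) with its handle at about (484, 270).

Candidates for the drain cock:
- White T at top (226, 298) / side (300, 364): matches the description.
- Green T at side (250, 410): the look-alike.
- Grey nipple at top (240, 221).
- Elbow at top (234, 262).

I choose the white T, and the side crop shows its stub pointing up.

```bash
cat > fit.py <<'E'
from h import *
from scipy.optimize import minimize
from scipy.spatial.transform import Rotation as R
B={c:cv2.imread(f'pics/{c}0.png') for c in('top','side')}
H={c:cv2.cvtColor(b,cv2.COLOR_BGR2HSV) for c,b in B.items()}
S=4
def fill(c,polys):
    m=np.zeros((480*S,640*S),np.uint8)
    for P in polys: cv2.fillConvexPoly(m,cv2.convexHull(np.round(proj(c,P)*S+(S-1)/2).astype(np.int32)),255)
    return cv2.resize(m,(640,480),interpolation=cv2.INTER_AREA)/255.
def nm(f,x0,d):
    r=None
    for k in range(3):
        n=len(x0); s=np.vstack([x0,x0+np.diag(d)])
        r=minimize(f,x0,method='Nelder-Mead',options=dict(initial_simplex=s,xatol=.02,fatol=1e-5,maxiter=400)); x0=r.x; d=np.array(d)/2
    return r
def comp(m,pt,rad=60):
    n,l,s,cc=cv2.connectedComponentsWithStats(m.astype(np.uint8)); best=[i for i in range(1,n) if np.hypot(*(cc[i]-pt))<rad]
    return l==max(best,key=lambda i:s[i,4])
def box(lo,hi): return np.array([[x,y,z] for x in(lo[0],hi[0]) for y in(lo[1],hi[1]) for z in(lo[2],hi[2])],float)
E
cat > run1.py <<'E'
from fit import *
# lid
M={}
for c,p in(('top',(480,263)),('side',(412,197))):
    h=H[c]; m=comp((h[...,0]>100)&(h[...,0]<125)&(h[...,1]>120),p)
    cs,_=cv2.findContours(m.astype(np.uint8),0,1); f=np.zeros((480,640),np.uint8); cv2.fillPoly(f,cs,1); M[c]=cv2.morphologyEx(f,cv2.MORPH_CLOSE,np.ones((5,5)))
L=box((-75,-78,0),(75,78,6))
def lidpose(x): return R.from_euler('z',x[3]/100)*R.from_euler('y',-x[4]/100),np.array(x[:3])
def f(x,cams=('top','side')):
    r,t=lidpose(x); return sum(1-np.minimum(g,M[c]).sum()/np.maximum(g,M[c]).sum() for c in cams for g in[fill(c,[r.apply(L)+t])])
g=atz('top',480,263,70)
r=nm(f,np.array([g[0],g[1],70,17,61]),[10,10,10,8,3]); print('lid',r.x.round(1),r.fun,[f(r.x,(c,)) for c in M])
rr,t=lidpose(r.x); hp=rr.apply([0,0,28])+t; print('handle',hp.round(1),proj('top',hp),proj('side',hp))
# tank rim, each camera separately (contrast)
def rim(x):
    rz=R.from_euler('z',x[2]/100); t=[x[0],x[1],0]
    q=lambda a,b:rz.apply([[-a,-b,68],[a,-b,68],[a,b,68],[-a,b,68]])+t
    return q(74,75),q(66,67),q(80,81),q(60,61)
for c in('top','side'):
    G=B[c].astype(float).mean(2)
    def ft(x):
        o,i,oo,ii=rim(x); o,i,oo,ii=[fill(c,[k]) for k in(o,i,oo,ii)]
        ring=o-i; out=np.clip(oo-o,0,1)+np.clip(i-ii,0,1)
        return -((G*ring).sum()/ring.sum()-(G*out).sum()/out.sum())
    g=atz('top',349,266,68); r=nm(ft,np.array([g[0],g[1],0]),[6,6,5]); print('tank',c,r.x.round(1),r.fun)
# drain cock
from rig import viewer
for c,p in(('top',(225,298)),('side',(300,364))):
    h=H[c]; m=comp((h[...,1]<45)&(h[...,2]>165),p,12); pts=np.argwhere(m)[:,::-1].astype(np.float32)
    print(c,m.sum(),cv2.minAreaRect(pts),pts.mean(0)); 
    mu,ev=cv2.PCACompute(pts,None); a=(pts-mu)@ev[0]; e=[mu[0]+ev[0]*np.percentile(a,k) for k in(0,100)]
    w=[atz(c,*k,13.5) for k in e]; d=w[1]-w[0]; print('cock',np.round(w,1),np.hypot(*d[:2]),np.arctan2(d[1],d[0]),((w[0]+w[1])/2).round(1))
# bar
for c,p in(('top',(308,261)),('side',(335,206))):
    h=H[c]; m=comp(((h[...,0]<8)|(h[...,0]>172))&(h[...,1]>150)&(h[...,2]>80),p,15); pts=np.argwhere(m)[:,::-1].astype(np.float32); print('bar',c,pts.mean(0),cv2.minAreaRect(pts))
E
python3 run1.py
```

```text
lid [ 488.9 -317.9   73.6   23.9   65.7] 0.12515930941304132 [np.float64(0.05463195861610759), np.float64(0.07052735079693373)]
handle [ 472.3 -321.9   95.8] [[483.70532219 269.39322407]] [[417.61741266 190.659319  ]]
tank top [483.    2.1   3.3] -45.53756986388014
tank side [479.7   4.7   2.5] -27.155897826247497
top 356 ((223.59999084472656, 297.8000183105469), (39.35479736328125, 10.733125686645508), 26.56505012512207) [224.08427 298.20786]
cock [[424.3 366.   13.5]
 [377.2 274.9  13.5]] 102.59838088930773 -2.047294898121778 [400.7 320.5  13.5]
side 380 ((299.54998779296875, 362.1499938964844), (10.11928939819336, 52.81003952026367), 71.56504821777344) [299.9     362.33685]
cock [[422.8 359.7  13.5]
 [375.9 271.1  13.5]] 100.22933574202244 -2.057763584324823 [399.4 315.4  13.5]
bar top [307.29788 260.3313 ] ((307.5, 260.5), (47.0, 7.0), 90.0)Traceback (most recent call last):
  File "run1.py", line 35, in <module>
    h=H[c]; m=comp(((h[...,0]<8)|(h[...,0]>172))&(h[...,1]>150)&(h[...,2]>80),p,15); pts=np.argwhere(m)[:,::-1].astype(np.float32); print('bar',c,pts.mean(0),cv2.minAreaRect(pts))
              ~~~~^^^^^^^^^^^^^^^^^^^^^^^^^^^^^^^^^^^^^^^^^^^^^^^^^^^^^^^^^^^^^^^^^
  File "fit.py", line 19, in comp
    return l==max(best,key=lambda i:s[i,4])
              ~~~^^^^^^^^^^^^^^^^^^^^^^^^^^
ValueError: max() iterable argument is empty
```

```bash
cat > run2.py <<'E'
from fit import *
exec(open('run1.py').read().split('# tank')[0].split('g=atz')[0].replace('from fit import *',''))
for cams in(('top','side'),('top',),('side',)):
    F=lambda x:f([x[0],x[1],x[2],x[3],61.1],cams)
    F2=lambda x:F([x[0],x[1],z0,x[2]])
    if len(cams)==2:
        r=nm(F,np.array([489,-318,73,23.]),[6,6,6,4]); z0=r.x[2]; x=r.x
    else: r=nm(F2,x[[0,1,3]],[6,6,4])
    print(cams,r.x.round(1),r.fun)
rr,t=lidpose([*x,61.1]); print('handle',(rr.apply([0,0,28])+t).round(1))
s=telemetry.observe(); print(s['eef_pos'],s['eef_rot'],R.from_rotvec(s['eef_rot']).as_matrix().round(3),s['contact_force'])
E
python3 run2.py
cat >> h.py <<'E'
from scipy.spatial.transform import Rotation as R
def tool(yaw,tilt=None):
    "matrix with z down, tool y at angle yaw"
    y=np.array([np.cos(yaw),np.sin(yaw),0]); z=np.array([0,0,-1.]); return np.c_[np.cross(y,z),y,z]
def share(pos,Rt,p0=None,R0=None):
    s=telemetry.observe(); p0=s['eef_pos'] if p0 is None else p0; R0=R.from_rotvec(s['eef_rot']).as_matrix() if R0 is None else R0
    rv=R.from_matrix(Rt@R0.T).as_rotvec()
    print('shift',((np.array(pos)-p0)/400).round(4),'turn',(rv/np.pi).round(4),'deg',np.degrees(np.linalg.norm(rv)).round(1),'mm',np.linalg.norm(np.array(pos)-p0).round(1))
E
python3 -c "
from h import *
for a in(-.48,-.48+np.pi): share([400,318,150],tool(a))"
```

```text
('top', 'side') [ 489.  -318.3   72.9   24.3] 0.14506975898756203
('top',) [ 490.2 -318.2   21.3] 0.06236606624055774
('side',) [ 488.9 -318.7   25.2] 0.07090828538328386
handle [ 473.4 -322.1   95.9]
[ 116.03131604 -512.04374456  226.74180903] [ 3.12198300e+00  3.49287256e-01 -2.11633583e-05] [[ 0.975  0.221  0.   ]
 [ 0.221 -0.975 -0.   ]
 [-0.     0.    -1.   ]] [ 0.16884397  0.85048523 -0.4750763 ]
shift [ 0.7099  2.0751 -0.1919] turn [0.     0.     0.2763] deg 49.7 mm 880.6
shift [ 0.7099  2.0751 -0.1919] turn [ 0.     -0.     -0.7237] deg 130.3 mm 880.6
```

apply_moves([
  {"x":0.1,"y":0.1,"z":0.2,"ax":0,"ay":0,"az":0},
  {"x":0.45,"y":0.45,"z":0.25,"ax":0,"ay":0,"az":0.14},
  {"x":0.45,"y":0.45,"z":0.25,"ax":0,"ay":0,"az":0.14},
  {"x":0.45,"y":0.45,"z":0.25,"ax":0,"ay":0,"az":0.14},
  {"x":0.45,"y":0.45,"z":0.25,"ax":0,"ay":0,"az":0.14},
  {"x":0.45,"y":0.45,"z":0.25,"ax":0,"ay":0,"az":0.14},
  {"x":0.45,"y":0.45,"z":0.25,"ax":0,"ay":0,"az":0.14},
  {"x":0.45,"y":0.45,"z":0.25,"ax":0,"ay":0,"az":0.14},
], jaw=70, newtons=25)

```text
time: 1.67
eef_pos: [299.4, -328.9, 329.0]
eef_rot: [2.965, 1.028, 0.005]
contact_force: [-0.1, -0.4, -0.4]
opening: 70.3
grasp_force: 0.0
```

apply_moves([
  {"x":0.26,"y":0.58,"z":0,"ax":0,"ay":0,"az":0.136},
  {"x":0.26,"y":0.58,"z":0,"ax":0,"ay":0,"az":0.136},
  {"x":0.26,"y":0.58,"z":0,"ax":0,"ay":0,"az":0.136},
  {"x":0.26,"y":0.58,"z":0,"ax":0,"ay":0,"az":0.136},
  {"x":0.26,"y":0.58,"z":0,"ax":0,"ay":0,"az":0.136},
  {"x":0.26,"y":0.58,"z":0,"ax":0,"ay":0,"az":0.136},
  {"x":0.26,"y":0.58,"z":0,"ax":0,"ay":0,"az":0.136},
  {"x":0.26,"y":0.58,"z":0,"ax":0,"ay":0,"az":0.136},
])

```text
time: 2.33
eef_pos: [400.5, -98.3, 326.7]
eef_rot: [2.682, 1.635, 0.0]
contact_force: [-0.0, -0.7, -0.3]
opening: 70.1
grasp_force: 0.0
```

apply_moves([
  {"x":0,"y":0.77,"z":0,"ax":0,"ay":0,"az":0},
  {"x":0,"y":0.77,"z":0,"ax":0,"ay":0,"az":0},
  {"x":0,"y":0.77,"z":0,"ax":0,"ay":0,"az":0},
  {"x":0,"y":0.77,"z":0,"ax":0,"ay":0,"az":0},
  {"x":0,"y":0.77,"z":0,"ax":0,"ay":0,"az":0},
  {"x":0,"y":0.77,"z":0,"ax":0,"ay":0,"az":0},
  {"x":0,"y":0.77,"z":0,"ax":0,"ay":0,"az":0},
  {"x":0,"y":0.77,"z":0,"ax":0,"ay":0,"az":0},
])

```text
time: 3.0
eef_pos: [400.3, 210.2, 326.5]
eef_rot: [-2.685, -1.629, -0.001]
contact_force: [-0.8, -0.9, -0.4]
opening: 69.8
grasp_force: 0.0
```

apply_moves([
  {"x":0,"y":0.26,"z":-0.4,"ax":0,"ay":0,"az":0},
  {"x":0,"y":0.26,"z":-0.52,"ax":0,"ay":0,"az":0},
  {"x":0,"y":0.26,"z":-0.52,"ax":0,"ay":0,"az":0},
  {"x":0,"y":0.26,"z":-0.52,"ax":0,"ay":0,"az":0},
  {"x":0,"y":0.26,"z":-0.52,"ax":0,"ay":0,"az":0},
  {"x":0,"y":0.26,"z":-0.52,"ax":0,"ay":0,"az":0},
  {"x":0,"y":0.26,"z":-0.52,"ax":0,"ay":0,"az":0},
  {"x":0,"y":0.26,"z":-0.52,"ax":0,"ay":0,"az":0},
])

```text
time: 3.67
eef_pos: [400.5, 310.4, 117.9]
eef_rot: [2.687, 1.627, -0.005]
contact_force: [0.4, 0.1, 1.2]
opening: 70.3
grasp_force: 0.0
```

```bash
python3 - <<'E'
from h import *
a=snap('side','s1.png'); b=snap('top','t1.png')
a=cv2.imread('pics/s1.png');b=cv2.imread('pics/t1.png')
p=telemetry.observe()['eef_pos']; print(p,proj('side',p),proj('top',p),proj('side',[400,318,13.5]),proj('top',[400,318,13.5]))
for im,c in((a,'side'),(b,'top')):
    for q in(p,[400,318,13.5]): cv2.circle(im,tuple(int(v) for v in proj(c,q)[0].round()),1,(0,0,255),-1)
A=cv2.resize(a[230:430,220:390],None,fx=2.3,fy=2.8); B=cv2.resize(b[210:330,180:290],(400,560))
cv2.imwrite('pics/c1.png',np.hstack([A[:560],B]))
E
```

```text
[401.66774795 311.06667863 120.22323859] [[300.31070962 316.20160782]] [[216.66478862 297.32261495]] [[299.07513727 362.9379658 ]] [[224.46124274 298.20203758]]
```

View pics/c1.png

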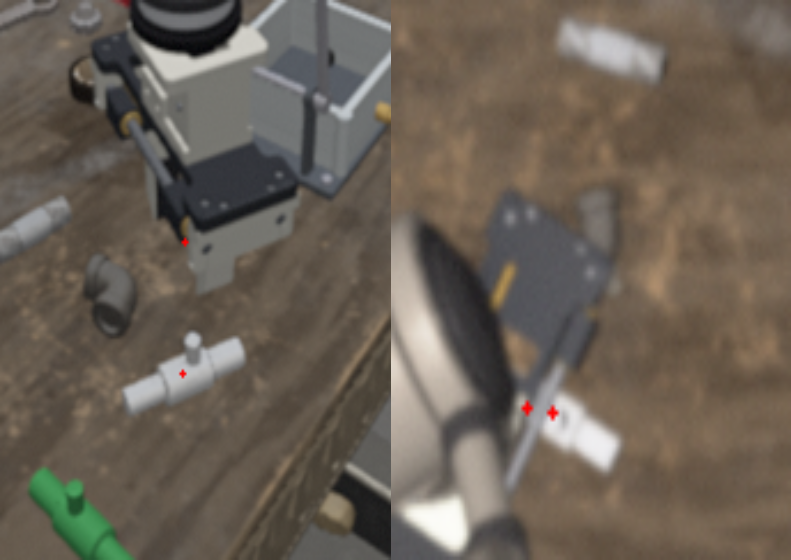

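The pictures show the open fingers straddling the white T: TCP mark at side (300, 316), T centre at (299, 363). The green T stays at side (250, 410). Next I check the finger clearance to the elbow.

```bash
python3 - <<'E'
from h import *
print(atz('top',234,262,17),atz('side',267,336,17))
share([400,318,4],tool(-.485))
E
```

```text
[492.96721829 296.23359188  17.        ] [490.60954753 302.16809968  17.        ]
shift [-0.0042  0.0173 -0.2906] turn [-0.0002  0.0007 -0.0008] deg 0.2 mm 116.4
```

apply_moves([
  {"x":-0.004,"y":0.017,"z":-0.08},
  {"x":-0.004,"y":0.017,"z":-0.16},
  {"x":-0.004,"y":0.017,"z":-0.22},
  {"x":-0.004,"y":0.017,"z":-0.26},
  {"x":-0.004,"y":0.017,"z":-0.28},
  {"x":-0.004,"y":0.017,"z":-0.288},
  {"x":-0.004,"y":0.017,"z":-0.288},
  {"x":-0.004,"y":0.017,"z":-0.288},
], jaw=60)

```text
invalid input
```

apply_moves([
  {"x":0},
  {"x":0},
  {"x":0},
  {"x":0},
  {"x":0},
  {"x":0},
  {"x":0},
  {"x":0},
], jaw=5, newtons=20)

```text
invalid input
```

All six keys are needed in every row.

apply_moves([
  {"x":-0.004,"y":0.017,"z":-0.08,"ax":0,"ay":0,"az":0},
  {"x":-0.004,"y":0.017,"z":-0.16,"ax":0,"ay":0,"az":0},
  {"x":-0.004,"y":0.017,"z":-0.22,"ax":0,"ay":0,"az":0},
  {"x":-0.004,"y":0.017,"z":-0.26,"ax":0,"ay":0,"az":0},
  {"x":-0.004,"y":0.017,"z":-0.28,"ax":0,"ay":0,"az":0},
  {"x":-0.004,"y":0.017,"z":-0.288,"ax":0,"ay":0,"az":0},
  {"x":-0.004,"y":0.017,"z":-0.288,"ax":0,"ay":0,"az":0},
  {"x":-0.004,"y":0.017,"z":-0.288,"ax":0,"ay":0,"az":0},
], jaw=60)

```text
time: 4.43
eef_pos: [399.6, 319.0, 5.1]
eef_rot: [2.687, 1.628, 0.004]
contact_force: [-0.9, -0.0, 0.8]
opening: 60.2
grasp_force: 0.0
```

apply_moves([
  {"x":0,"y":0,"z":0,"ax":0,"ay":0,"az":0},
  {"x":0,"y":0,"z":0,"ax":0,"ay":0,"az":0},
  {"x":0,"y":0,"z":0,"ax":0,"ay":0,"az":0},
  {"x":0,"y":0,"z":0,"ax":0,"ay":0,"az":0},
  {"x":0,"y":0,"z":0,"ax":0,"ay":0,"az":0},
  {"x":0,"y":0,"z":0,"ax":0,"ay":0,"az":0},
  {"x":0,"y":0,"z":0,"ax":0,"ay":0,"az":0},
  {"x":0,"y":0,"z":0,"ax":0,"ay":0,"az":0},
], jaw=5, newtons=20)

```text
time: 5.1
eef_pos: [398.6, 318.8, 3.6]
eef_rot: [2.686, 1.629, 0.001]
contact_force: [0.8, -0.6, 0.8]
opening: 21.6
grasp_force: 20.0
```

apply_moves([
  {"x":0,"y":0,"z":0.05,"ax":0,"ay":0,"az":0},
  {"x":0,"y":0,"z":0.1,"ax":0,"ay":0,"az":0},
  {"x":0,"y":0,"z":0.2,"ax":0,"ay":0,"az":0},
  {"x":0,"y":0,"z":0.3,"ax":0,"ay":0,"az":0},
  {"x":0,"y":0,"z":0.4,"ax":0,"ay":0,"az":0},
  {"x":0,"y":0,"z":0.5,"ax":0,"ay":0,"az":0},
  {"x":0,"y":0,"z":0.5,"ax":0,"ay":0,"az":0},
  {"x":0,"y":0,"z":0.5,"ax":0,"ay":0,"az":0},
])

```text
time: 5.77
eef_pos: [399.1, 319.3, 205.3]
eef_rot: [2.686, 1.629, 0.007]
contact_force: [0.0, -0.4, -3.5]
opening: 21.9
grasp_force: 20.0
```

```bash
python3 - <<'E'
from h import *
snap('side','s2.png');a=cv2.imread('pics/s2.png')
s=telemetry.observe();p=s['eef_pos'];print(p,s['opening'],s['grasp_force'],s['contact_force'])
u,v=proj('side',p)[0].astype(int);print(u,v)
cv2.imwrite('pics/c2.png',cv2.resize(a[v-60:v+60,u-80:u+80],None,fx=4,fy=4))
E
```

```text
[397.94307364 318.56175441 203.15175191] 22.00184086489244 19.999710023403168 [ 0.16603259 -0.44385204 -3.46352963]
299 280
```

View pics/c2.png

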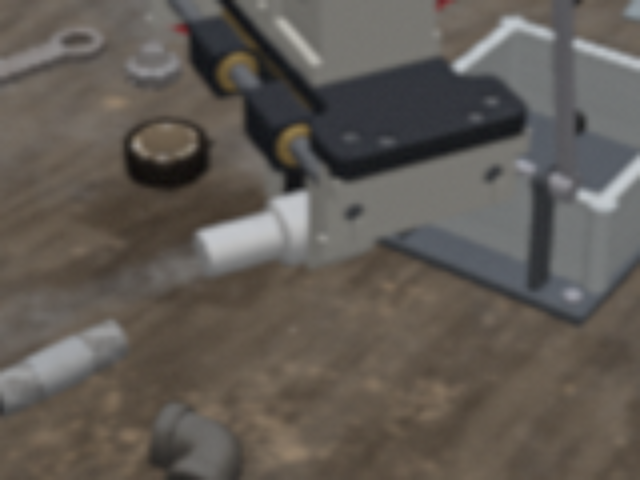

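apply_moves([
  {"x":0,"y":0,"z":0.1,"ax":0,"ay":0,"az":0.04},
  {"x":0,"y":0,"z":0.2,"ax":0,"ay":0,"az":0.08},
  {"x":0.05,"y":-0.1,"z":0.27,"ax":0,"ay":0,"az":0.12},
  {"x":0.1,"y":-0.2,"z":0.27,"ax":0,"ay":0,"az":0.163},
  {"x":0.15,"y":-0.3,"z":0.27,"ax":0,"ay":0,"az":0.163},
  {"x":0.2,"y":-0.4,"z":0.27,"ax":0,"ay":0,"az":0.163},
  {"x":0.21,"y":-0.48,"z":0.27,"ax":0,"ay":0,"az":0.163},
  {"x":0.21,"y":-0.5,"z":0.27,"ax":0,"ay":0,"az":0.163},
])

```text
time: 6.48
eef_pos: [482.8, 115.0, 308.4]
eef_rot: [-2.187, -2.252, 0.008]
contact_force: [0.1, 0.2, -3.0]
opening: 21.5
grasp_force: 20.0
```

apply_moves([
  {"x":0,"y":-0.08,"z":0,"ax":0,"ay":0,"az":0},
  {"x":0,"y":-0.16,"z":0,"ax":0,"ay":0,"az":0},
  {"x":0,"y":-0.24,"z":0,"ax":0,"ay":0,"az":0},
  {"x":0,"y":-0.29,"z":0,"ax":0,"ay":0,"az":0},
  {"x":0,"y":-0.29,"z":0,"ax":0,"ay":0,"az":0},
  {"x":0,"y":-0.29,"z":0,"ax":0,"ay":0,"az":0},
])

```text
time: 6.98
eef_pos: [481.7, 2.0, 309.1]
eef_rot: [-2.186, -2.25, 0.004]
contact_force: [0.4, 0.2, -2.2]
opening: 21.9
grasp_force: 20.0
```

```bash
python3 - <<'E'
from h import *
for c in('side','top'): snap(c,c+'3.png')
s=telemetry.observe();p=s['eef_pos'];print(p,s['opening'],s['grasp_force'],s['contact_force'])
share([481,1,15],tool(.03))
for c in('side','top'): print(proj(c,p))
a=cv2.imread('pics/side3.png')[130:300,250:450];cv2.imwrite('pics/c3.png',cv2.resize(a,None,fx=3.5,fy=3.5))
E
```

```text
[481.96571858   3.4033599  309.96903298] 21.458187068106064 19.999806582927704 [ 0.39835484 -0.01564432 -2.79266577]
shift [-0.0024 -0.006  -0.7374] turn [-0.0003 -0.001  -0.0004] deg 0.2 mm 295.0
[[359.2963364  149.63554763]]
[[352.52702622 255.82284347]]
```

View pics/c3.png

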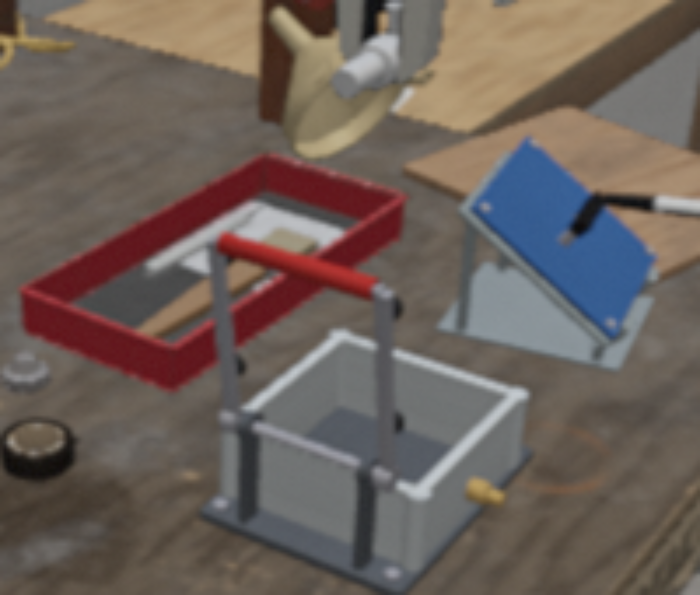

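The T is held level between the fingers at crop (370, 65), centred above the open tank and clear of the yoke bar at (300, 265). Next: lower it.

apply_moves([
  {"x":-0.002,"y":-0.006,"z":-0.08,"ax":0,"ay":0,"az":0},
  {"x":-0.002,"y":-0.006,"z":-0.17,"ax":0,"ay":0,"az":0},
  {"x":-0.002,"y":-0.006,"z":-0.26,"ax":0,"ay":0,"az":0},
  {"x":-0.002,"y":-0.006,"z":-0.35,"ax":0,"ay":0,"az":0},
  {"x":-0.002,"y":-0.006,"z":-0.44,"ax":0,"ay":0,"az":0},
  {"x":-0.002,"y":-0.006,"z":-0.52,"ax":0,"ay":0,"az":0},
  {"x":-0.002,"y":-0.006,"z":-0.56,"ax":0,"ay":0,"az":0},
  {"x":-0.002,"y":-0.006,"z":-0.58,"ax":0,"ay":0,"az":0},
])

```text
time: 7.75
eef_pos: [479.5, 1.9, 76.4]
eef_rot: [-2.181, -2.254, 0.005]
contact_force: [0.7, -0.2, -1.9]
opening: 21.7
grasp_force: 20.0
```

apply_moves([
  {"x":0,"y":0,"z":-0.05,"ax":0,"ay":0,"az":0},
  {"x":0,"y":0,"z":-0.09,"ax":0,"ay":0,"az":0},
  {"x":0,"y":0,"z":-0.12,"ax":0,"ay":0,"az":0},
  {"x":0,"y":0,"z":-0.135,"ax":0,"ay":0,"az":0},
  {"x":0,"y":0,"z":-0.145,"ax":0,"ay":0,"az":0},
  {"x":0,"y":0,"z":-0.15,"ax":0,"ay":0,"az":0},
  {"x":0,"y":0,"z":-0.15,"ax":0,"ay":0,"az":0},
  {"x":0,"y":0,"z":-0.15,"ax":0,"ay":0,"az":0},
])

```text
time: 8.42
eef_pos: [482.6, 1.1, 22.1]
eef_rot: [2.183, 2.256, 0.002]
contact_force: [-6.8, -0.7, 20.6]
opening: 21.9
grasp_force: 20.0
```

```bash
python3 - <<'E'
from h import *
for c in('side','top'): snap(c,c+'4.png')
s=telemetry.observe();print(s['eef_pos'],s['opening'],s['contact_force'],s['ft_torque'])
a=cv2.imread('pics/side4.png')[170:310,280:410];b=cv2.imread('pics/top4.png')[200:320,290:410]
cv2.imwrite('pics/c4.png',np.hstack([cv2.resize(a,(500,540)),cv2.resize(b,(300,540))]))
E
```

```text
[482.545641     1.05711518  22.14757093] 22.002021781114234 [-6.7055257   0.05972103 19.46014395] [-0.05163429  0.97592545  0.02446433]
```

View pics/c4.png

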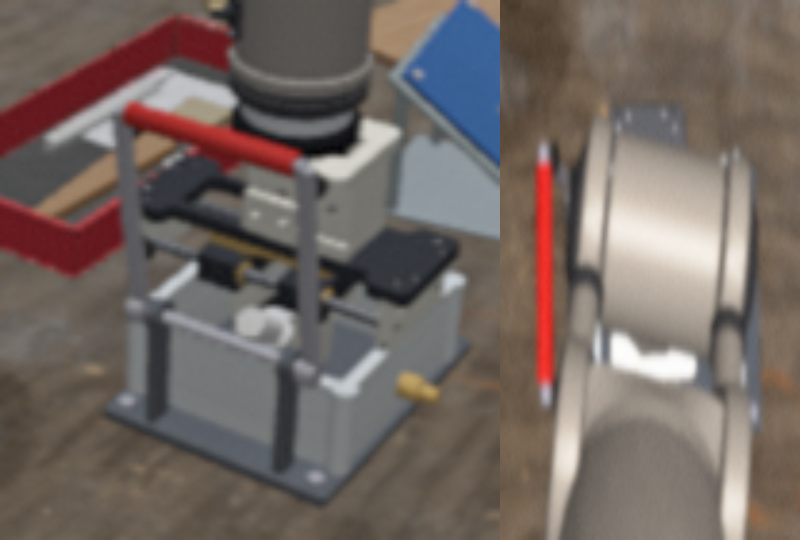

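```bash
python3 - <<'E'
from h import *
for z in(20,25,30,40,50): print(z,proj('side',[[481,51,z],[481,30,z],[481,0,z]]).round(1).tolist())
im=cv2.imread('pics/side4.png'); h=cv2.cvtColor(im,cv2.COLOR_BGR2HSV)
m=(h[...,1]<30)&(h[...,2]>205); m[:235]=0;m[275:]=0;m[:,:330]=0;m[:,385:]=0
n,l,s,c=cv2.connectedComponentsWithStats(m.astype(np.uint8)); print(s[s[:,4]>8],c[s[:,4]>8])
E
```

```text
20 [[341.1, 275.2], [346.0, 271.0], [352.7, 265.1]]
25 [[341.2, 273.5], [346.1, 269.2], [352.8, 263.4]]
30 [[341.3, 271.7], [346.2, 267.5], [352.9, 261.7]]
40 [[341.5, 268.2], [346.4, 264.0], [353.2, 258.2]]
50 [[341.7, 264.6], [346.6, 260.4], [353.4, 254.7]]
[[     0      0    640    480 307183]
 [   369    262     10      9     17]] [[319.49700667 239.49853996]
 [373.58823529 265.88235294]]
```

```bash
python3 - <<'E'
from h import *
a=cv2.imread('pics/side4.png')[230:295,310:390];b=cv2.imread('pics/side3.png')[120:185,320:400]
cv2.imwrite('pics/c5.png',np.hstack([cv2.resize(a,(400,325),interpolation=2),cv2.resize(b,(400,325),interpolation=2)]))
p=[482,3.4,310]
print([ (proj('side',[482,3.4+dy,310+dz])[0]-[320,120])*5 for dy,dz in((50,13.5-4),(50,2),(0,0),(50,-10))])
E
```

```text
[array([132.36604631, 161.21275227]), array([131.44755868, 179.32611438]), array([196.41879694, 148.08503836]), array([129.99483047, 207.97515826])]
```

View pics/c5.png

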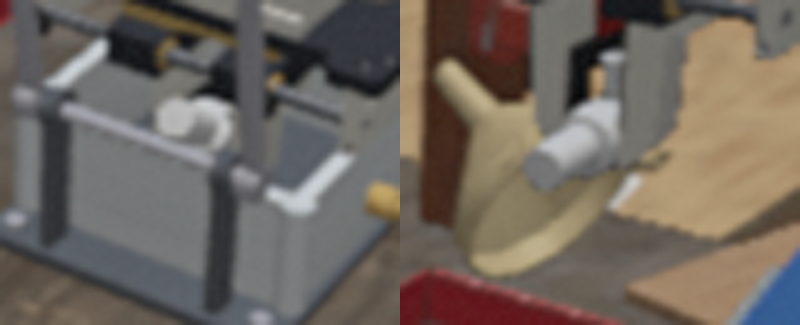

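The right half (before lowering) shows the T level with its stub up at (610, 75). The left half shows its +y end raised at (175, 117), so it turned in the pads and its far end is on the floor. With a lighter grip and slow lowering it should pivot flat.

apply_moves([
  {"x":0,"y":0,"z":0,"ax":0,"ay":0,"az":0},
  {"x":0,"y":0,"z":0,"ax":0,"ay":0,"az":0},
  {"x":0,"y":0,"z":0,"ax":0,"ay":0,"az":0},
  {"x":0,"y":0,"z":0,"ax":0,"ay":0,"az":0},
], newtons=4)

```text
time: 8.85
eef_pos: [482.9, 1.1, 21.1]
eef_rot: [2.183, 2.255, 0.003]
contact_force: [-0.8, -1.0, 5.2]
opening: 21.6
grasp_force: 4.0
```

```bash
python3 - <<'E'
from h import *
s=telemetry.observe();print(s['eef_pos'],s['opening'],s['contact_force'],s['ft_torque'],s['q'])
snap('side','side5.png')
im=cv2.imread('pics/side5.png'); g=im.min(2)
for n in('side4','side5'):
    g=cv2.imread(f'pics/{n}.png').min(2).astype(int); m=(g>170); m[:240]=0;m[285:]=0;m[:,:334]=0;m[:,366:]=0
    k,l,st,c=cv2.connectedComponentsWithStats(m.astype(np.uint8)); print(n,[(st[i].tolist(),c[i].round(1).tolist()) for i in range(1,k) if st[i,4]>5])
E
```

```text
[482.94131377   1.07799376  21.09407774] 21.571162982052545 [-0.7533477  -1.01225315  5.20015238] [-0.04974602  0.1741498  -0.03142954] [-1.56705953e-01  5.43634855e-01  1.88216394e+00  1.69268145e-04
  7.12614863e-01 -1.89312993e-01]
side4 [([342, 250, 14, 8, 65], [347.9, 252.8])]
side5 [([342, 250, 14, 8, 62], [347.7, 252.6])]
```

apply_moves([
  {"x":0,"y":0,"z":-0.005,"ax":0,"ay":0,"az":0},
  {"x":0,"y":0,"z":-0.01,"ax":0,"ay":0,"az":0},
  {"x":0,"y":0,"z":-0.015,"ax":0,"ay":0,"az":0},
  {"x":0,"y":0,"z":-0.015,"ax":0,"ay":0,"az":0},
])

```text
time: 9.23
eef_pos: [482.9, 1.1, 14.7]
eef_rot: [2.184, 2.256, 0.003]
contact_force: [-0.8, 0.4, 3.0]
opening: 21.9
grasp_force: 4.0
```

```bash
python3 - <<'E'
from h import *
s=telemetry.observe();print(s['eef_pos'],s['opening'],s['contact_force'],s['ft_torque'])
snap('side','side6.png');snap('top','top6.png')
g=cv2.imread('pics/side6.png').min(2).astype(int); m=(g>170); m[:240]=0;m[285:]=0;m[:,:334]=0;m[:,366:]=0
k,l,st,c=cv2.connectedComponentsWithStats(m.astype(np.uint8)); print([(st[i].tolist(),c[i].round(1).tolist()) for i in range(1,k) if st[i,4]>5])
print(proj('side',[s['eef_pos']+[0,y,10] for y in(0,38,50)]))
E
```

```text
[482.88547586   1.08406208  14.65949345] 21.87988259013893 [-0.76943364  0.40014839  3.01196132] [-0.00152512 -0.01707673 -0.02735839]
[([342, 250, 9, 7, 44], [345.4, 252.5]), ([353, 254, 3, 4, 6], [354.2, 255.2])]
[[351.90495394 263.44877689]
 [343.32381355 270.90595312]
 [340.52510311 273.33808638]]
```

```bash
python3 - <<'E'
from h import *
for n in('top4','top6'):
    im=cv2.imread(f'pics/{n}.png');g=im.min(2).astype(int); m=(g>175); m[:255]=0;m[305:]=0;m[:,:320]=0;m[:,400:]=0
    k,l,st,c=cv2.connectedComponentsWithStats(m.astype(np.uint8)); print(n,[(st[i].tolist(),c[i].round(1).tolist()) for i in range(1,k) if st[i,4]>5])
for z in(24,40): print(atz('top',352,279,z),atz('side',345,253,z), atz('side',354,254,z))
a=cv2.imread('pics/top6.png')[235:315,310:410];b=cv2.imread('pics/side6.png')[225:305,310:410]
cv2.imwrite('pics/c6.png',np.hstack([cv2.resize(a,(400,320),interpolation=2),cv2.resize(b,(400,320),interpolation=2)]))
E
```

```text
top4 [([324, 255, 5, 2, 7], [326.1, 255.3]), ([333, 255, 45, 10, 267], [358.9, 257.9]), ([380, 255, 8, 11, 71], [383.5, 259.5]), ([328, 274, 2, 7, 13], [328.5, 276.8]), ([334, 274, 35, 11, 215], [349.9, 279.9]), ([320, 292, 1, 11, 11], [320.0, 297.0]), ([381, 303, 7, 2, 13], [384.2, 303.5])]
top6 [([324, 255, 5, 2, 7], [326.1, 255.3]), ([333, 255, 44, 9, 267], [358.6, 257.9]), ([380, 255, 8, 11, 73], [383.1, 259.5]), ([328, 274, 2, 5, 10], [328.5, 276.0]), ([334, 274, 34, 11, 165], [350.3, 279.3]), ([320, 291, 2, 12, 17], [320.3, 296.4]), ([381, 301, 7, 4, 19], [383.8, 303.0])]
[450.66630853  -9.0915331   24.        ] [521.05219976 -28.30848164  24.        ] [500.78717151 -37.78639306  24.        ]
[449.9206507  -8.3319321  40.       ] [508.59203458  -7.3130617   40.        ] [488.84999949 -16.54637031  40.        ]
```

View pics/c6.png

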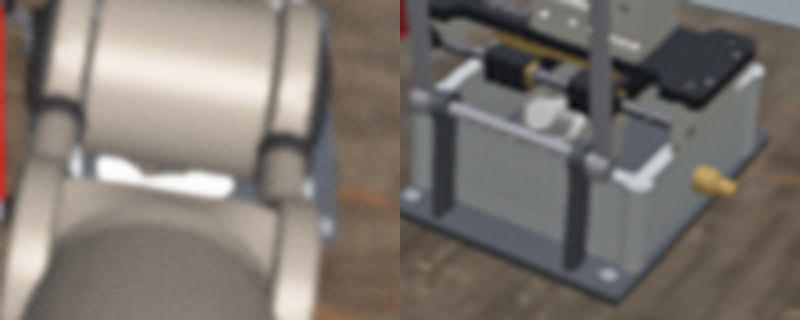

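apply_moves([
  {"x":0,"y":0,"z":0,"ax":0,"ay":0,"az":0},
  {"x":0,"y":0,"z":0,"ax":0,"ay":0,"az":0},
  {"x":0,"y":0,"z":0,"ax":0,"ay":0,"az":0},
  {"x":0,"y":0,"z":0,"ax":0,"ay":0,"az":0},
], jaw=30)

```text
time: 9.67
eef_pos: [481.5, 0.4, 13.4]
eef_rot: [-2.186, -2.256, 0.0]
contact_force: [-0.1, -1.0, 0.6]
opening: 29.9
grasp_force: 0.0
```

```bash
python3 - <<'E'
from h import *
s=telemetry.observe();print(s['eef_pos'],s['opening'],s['contact_force'],s['ft_torque'])
snap('side','side7.png');snap('top','top7.png')
g=cv2.imread('pics/side7.png').min(2).astype(int); m=(g>170); m[:240]=0;m[285:]=0;m[:,:334]=0;m[:,366:]=0
k,l,st,c=cv2.connectedComponentsWithStats(m.astype(np.uint8)); print([(st[i].tolist(),c[i].round(1).tolist()) for i in range(1,k) if st[i,4]>5])
for r in viewer.outline_of('side','drain_cock'): print(r['confidence'],r['location'],r['pixels'].sum())
g=cv2.imread('pics/side7.png').min(2)[244:272:2,336:364:2]; print(g); print(cv2.imread('pics/side6.png').min(2)[244:272:2,336:364:2])
E
```

```text
[4.81541262e+02 4.05144377e-01 1.34452758e+01] 29.87118706465862 [-0.1155991  -0.97779991  0.64585176] [ 0.02376435 -0.09529321  0.00399221]
[([342, 250, 11, 7, 52], [346.2, 252.3])]
0.8 [255.7, 420.7] 947
[[ 26  24  42  65  84 110 130 119 119 112  75  88  90  89]
 [ 44  21  36  67  97  77  75  92 111  67  52  85  91  83]
 [111  99  91 110 120 113 102  84  68  26  35  88  93  81]
 [111 111 113 148 181 182 183 193 178  57  30  87  91  79]
 [111 110 115 177 182 185 185 176 171  60  27  87  91  79]
 [112  91 111 177 180 183 159 137 151 176 111  87  90  78]
 [158 151 135 152 176 159 112 112 135 183 135  91  91  81]
 [111 134 155 160 137 123 109 107 155 144 106  80  91  98]
 [118 112 105 118 141 159 164 154 119  93  91  85  88  98]
 [119 119 117 115 117 114 124 149 132  87  72  84  88  97]
 [117 119 118 118 118 118 114 114  79  74 116 151 118  93]
 [119 118 118 119 118 119 119 112  60  52  93 132 141  96]
 [118 117 118 117 118 118 118 119  70  48  68  95  96 102]
 [117 116 116 118 117 118 118 118  70  49  52  98  96 108]]
[[ 25  23  30  60  86 102 120 116  89  55  57  88  92  87]
 [ 55  29  27  48  81  89  68  80  41  43  53  87  92  85]
 [115 106  89 104 120 115 103  98  32  24  34  85  92  80]
 [112 112 114 139 178 181 182 177  52  24  32  87  91  79]
 [111 106 112 177 183 186 186 165 101  53  29  84  92  77]
 [111  86 108 177 180 183 158 139 152 186 117  86  91  82]
 [158 151 130 153 177 161 113 111 136 182 126  93  91  94]
 [112 133 155 159 143 126 113 110 154 146 110  97  90  94]
 [117 112 104 116 141 158 163 154 120  92  97  90  90  95]
 [119 117 116 114 115 114 122 149 133  88  70  86  87  95]
 [117 118 118 118 118 116 115 114  78  74 117 152 119  94]
 [117 117 119 117 118 119 118 113  59  51  94 132 139  96]
 [116 117 116 118 118 119 118 118  68  48  69  96  96 101]
 [117 117 117 117 116 118 119 119  71  49  52  99  97 108]]
```

apply_moves([
  {"x":0,"y":0,"z":0,"ax":0,"ay":0,"az":0},
  {"x":0,"y":0,"z":0.03,"ax":0,"ay":0,"az":0},
  {"x":0,"y":0,"z":0.07,"ax":0,"ay":0,"az":0},
  {"x":0,"y":0,"z":0.15,"ax":0,"ay":0,"az":0},
  {"x":0,"y":0,"z":0.24,"ax":0,"ay":0,"az":0},
  {"x":0,"y":0,"z":0.34,"ax":0,"ay":0,"az":0},
  {"x":0,"y":0,"z":0.44,"ax":0,"ay":0,"az":0},
  {"x":0,"y":0,"z":0.54,"ax":0,"ay":0,"az":0},
], jaw=40)

```text
time: 10.48
eef_pos: [481.0, 0.4, 231.5]
eef_rot: [-2.187, -2.255, 0.0]
contact_force: [1.2, -0.3, 0.5]
opening: 39.9
grasp_force: 0.0
```

apply_moves([
  {"x":0,"y":0,"z":0.1,"ax":0,"ay":0,"az":0},
  {"x":0,"y":-0.1,"z":0.2,"ax":0,"ay":0,"az":0},
  {"x":0,"y":-0.2,"z":0.2,"ax":0,"ay":0,"az":0},
  {"x":0,"y":-0.3,"z":0.2,"ax":0,"ay":0,"az":0},
  {"x":0,"y":-0.4,"z":0.2,"ax":0,"ay":0,"az":0},
  {"x":0,"y":-0.5,"z":0.2,"ax":0,"ay":0,"az":0},
  {"x":0,"y":-0.55,"z":0.2,"ax":0,"ay":0,"az":0},
  {"x":0,"y":-0.55,"z":0.2,"ax":0,"ay":0,"az":0},
])

```text
time: 11.15
eef_pos: [481.0, -224.3, 308.7]
eef_rot: [2.192, 2.25, -0.002]
contact_force: [-1.1, 0.3, -0.6]
opening: 39.9
grasp_force: 0.0
```

```bash
python3 - <<'E'
from h import *
s=telemetry.observe();print(s['eef_pos'],s['opening'],s['contact_force'])
snap('side','side8.png');snap('top','top8.png')
a=cv2.imread('pics/top8.png')[220:310,300:410];b=cv2.imread('pics/side8.png')[200:310,290:420]
cv2.imwrite('pics/c7.png',np.hstack([cv2.resize(a,(400,330),interpolation=2),cv2.resize(b,(400,330),interpolation=2)]))
for c in('side','top'):
    for r in viewer.outline_of(c,'drain_cock'): print(c,r['confidence'],r['location'],r['pixels'].sum())
E
```

```text
[ 480.95573449 -224.34745009  308.65812612] 39.89501177852245 [-1.06740022  0.31541839 -0.58628812]
side 0.92 [258.1, 419.8] 877
side 0.51 [350.9, 253.5] 136
top 0.83 [171.0, 302.9] 349
top 0.66 [350.2, 267.2] 302
```

View pics/c7.png

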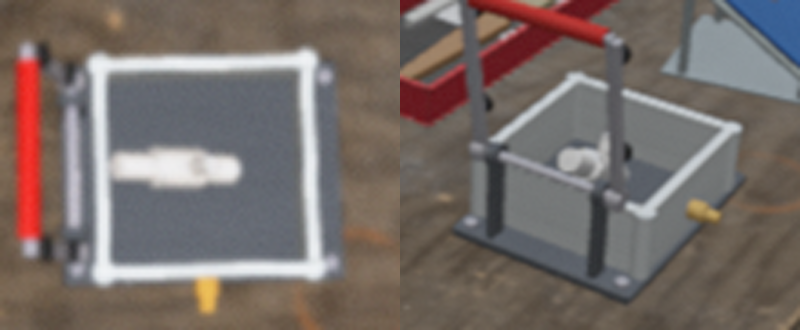

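The T is in the tank with its stub up, but its +y end seems to lean on the +y wall. In the top crop it runs from (110, 165) at the wall to (240, 170), with the stub leaning right at (205, 160). I triangulate it.

```bash
cat > cock.py <<'E'
from fit import *
import sys
def body(p,yaw,tilt):
    # axis +y end up by tilt
    a=np.array([np.cos(tilt)*np.cos(yaw),np.cos(tilt)*np.sin(yaw),np.sin(tilt)]); up=np.array([-np.sin(tilt)*np.cos(yaw),-np.sin(tilt)*np.sin(yaw),np.cos(tilt)]); s=np.cross(a,up)
    th=np.linspace(0,2*np.pi,16,endpoint=False)
    ring=lambda d,r:p+a*d+r*(np.cos(th)[:,None]*s+np.sin(th)[:,None]*up)
    st=lambda h,r:p+up*h+r*(np.cos(th)[:,None]*s+np.sin(th)[:,None]*a)
    return [np.vstack([ring(-50,10.5),ring(50,10.5)]),np.vstack([ring(-18,13.5),ring(18,13.5)]),np.vstack([st(0,7),st(30.5,7)])]
def run(n,v0=None,show=True):
    T=cv2.imread(f'pics/top{n}.png').min(2).astype(int); Sd=cv2.imread(f'pics/side{n}.png').min(2).astype(int)
    mt=np.zeros((480,640));roi=(slice(242,291),slice(330,383)); mt[roi]=(T[roi]>140)
    ms=(Sd>140).astype(float); rs=(slice(238,256),slice(340,362))
    mt=comp(mt>0,(349,267),25).astype(float)
    print('top mask',mt.sum(),cv2.boundingRect(mt.astype(np.uint8)))
    def f(x):
        P=body(np.array(x[:3]),1.57+x[3]/100,x[4]/100); g=fill('top',P); h=fill('side',P)
        e=1-np.minimum(g,mt).sum()/np.maximum(g,mt).sum()
        hs,m2=h[rs],ms[rs]; return e+ (1-np.minimum(hs,m2).sum()/np.maximum(hs,m2).sum())
    best=None
    for tl in(0,25,50):
        r=nm(f,np.array([481,8,24+tl*.5,0,tl]),[6,10,8,10,15])
        print(r.x.round(1),round(r.fun,3))
        if best is None or r.fun<best.fun: best=r
    p=body(best.x[:3],1.57+best.x[3]/100,best.x[4]/100)[0]; print('ends',p[:16].mean(0).round(1),p[16:].mean(0).round(1))
run(sys.argv[1])
E
python3 cock.py 8
```

```text
top mask 356.0 (330, 260, 37, 31)
[485.3   4.6  39.7  -8.3 -62.6] 0.681Traceback (most recent call last):
  File "cock.py", line 26, in <module>
    run(sys.argv[1])
    ~~~^^^^^^^^^^^^^
  File "cock.py", line 22, in run
    r=nm(f,np.array([481,8,24+tl*.5,0,tl]),[6,10,8,10,15])
  File "fit.py", line 15, in nm
    r=minimize(f,x0,method='Nelder-Mead',options=dict(initial_simplex=s,xatol=.02,fatol=1e-5,maxiter=400)); x0=r.x; d=np.array(d)/2
    res = _minimize_neldermead(fun, x0, args, callback, bounds=bounds,
                               **options)
    fxe = func(xe)
    fx = function(np.copy(x), *(wrapper_args + args))
  File "cock.py", line 17, in f
    P=body(np.array(x[:3]),1.57+x[3]/100,x[4]/100); g=fill('top',P); h=fill('side',P)
                                                      ~~~~^^^^^^^^^
  File "fit.py", line 9, in fill
    for P in polys: cv2.fillConvexPoly(m,cv2.convexHull(np.round(proj(c,P)*S+(S-1)/2).astype(np.int32)),255)
                                                                 ~~~~^^^^^
  File "h.py", line 6, in proj
    k=viewer.calibration(c);V=np.array(k['view']);P=np.atleast_2d(P).astype(float)
ValueError: time passes only in moves, steps and waits
```

```bash
sed -i 's/^def proj/_K={}\ndef cal(c):\n    if c not in _K: _K[c]=viewer.calibration(c)\n    return _K[c]\ndef proj/; s/k=viewer.calibration(c);V/k=cal(c);V/' h.py
sed -i 's/slice(242,291),slice(330,383)/slice(255,280),slice(328,383)/; s/slice(340,362)/slice(340,358)/' cock.py
sed -i "s/    def f(x):/    print(T[260:272,326:338]); print(ms[rs].astype(int))\n    def f(x):/" cock.py
python3 cock.py 8
```

```text
top mask 395.0 (328, 255, 39, 25)
[[196 224 216 169 124 109 117 119 117 118 115 115]
 [198 225 216 172 135 140 154 162 158 154 150 156]
 [194 225 220 178 154 171 190 201 205 202 198 199]
 [188 222 220 187 174 190 206 220 226 228 228 228]
 [184 222 224 203 190 197 209 224 233 237 238 236]
 [181 223 225 208 195 200 209 223 232 238 238 239]
 [180 222 224 205 191 195 208 220 229 232 235 235]
 [181 223 225 205 180 187 200 209 218 222 223 222]
 [179 222 226 199 167 165 178 179 184 185 186 188]
 [182 223 226 195 149 131 135 135 137 135 138 139]
 [178 222 226 198 144 110 101 104 105 105 107 106]
 [178 223 227 200 143 108 101 100  99  98  98 101]]
[[0 0 0 0 0 0 0 0 0 0 0 0 0 0 0 0 0 0]
 [0 0 0 0 0 0 0 0 0 0 0 0 0 0 0 0 0 0]
 [0 0 0 0 0 0 0 0 0 0 0 0 0 0 0 0 0 0]
 [0 0 0 0 0 0 0 0 0 0 0 0 0 0 0 0 0 0]
 [0 0 0 0 0 0 0 0 0 0 0 0 0 0 0 0 0 0]
 [0 0 0 0 0 0 0 0 0 0 0 0 0 0 0 0 0 0]
 [0 0 0 0 0 0 0 0 0 0 0 0 0 0 0 0 0 0]
 [0 0 0 0 0 0 0 0 0 0 0 0 0 0 0 0 1 1]
 [0 0 0 0 0 0 0 0 0 0 0 0 0 0 0 1 1 1]
 [0 0 0 0 0 0 0 0 0 0 0 0 0 0 0 1 1 1]
 [0 0 0 0 0 0 0 0 0 0 0 0 0 0 0 1 1 1]
 [0 0 0 0 1 1 0 0 0 1 1 0 0 0 1 1 1 1]
 [0 0 0 1 1 1 1 1 1 1 1 1 1 1 1 1 1 1]
 [0 0 1 1 1 1 1 1 1 1 1 1 1 1 1 1 1 1]
 [0 0 1 1 1 1 1 1 1 1 1 1 1 1 1 1 1 1]
 [0 1 1 1 1 1 1 1 1 1 1 1 1 1 1 1 1 1]
 [0 0 1 1 1 1 1 1 1 0 0 1 1 1 1 1 1 1]
 [0 0 1 1 1 1 1 1 0 0 0 0 0 1 1 1 1 0]]
[485.2   7.   39.6  -7.7 -41.3] 0.505
[484.6  -1.4  41.6   3.9  68. ] 0.452
[484.6  -1.6  40.9   5.5  70.7] 0.448
ends [486.7 -39.5   8.5] [482.6  36.4  73.4]
```

```bash
sed -i 's/slice(328,383)/slice(330,383)/; /print(T\[260/d; s/(T\[roi\]>140)/(T[roi]>150)/' cock.py
python3 cock.py 8; python3 - <<'E'
from h import *
for z in(20,40,60,70): print(z,[atz('top',u,265.5,z)[:2].round(0).tolist() for u in(330,349,367)],[atz('side',u,v,z)[:2].round(0).tolist() for u,v in((346,253),(357,248))])
E
```

```text
top mask 320.0 (330, 260, 36, 11)
[485.6   6.5  39.3 -11.5 -51.1] 0.459
[484.5  -0.7  40.8   4.4  72.4] 0.321
[484.5  -0.5  40.8   4.6  71.5] 0.328
ends [486.1 -38.1   7.7] [482.9  36.7  73.9]
20 [[485.0, 47.0], [485.0, -2.0], [486.0, -48.0]] [[522.0, -35.0], [512.0, -71.0]]
40 [[484.0, 47.0], [484.0, -1.0], [484.0, -46.0]] [[507.0, -9.0], [497.0, -44.0]]
60 [[482.0, 47.0], [482.0, 0.0], [483.0, -45.0]] [[491.0, 18.0], [482.0, -16.0]]
70 [[481.0, 47.0], [482.0, 0.0], [482.0, -44.0]] [[483.0, 31.0], [474.0, -3.0]]
```

```bash
cat > tank.py <<'E'
from fit import *
B={c:cv2.imread(f'pics/{c}8.png') for c in('top','side')}
def rim(x):
    rz=R.from_euler('z',x[2]/100); t=[x[0],x[1],0]
    q=lambda a,b:rz.apply([[-a,-b,68],[a,-b,68],[a,b,68],[-a,b,68]])+t
    return q(74,75),q(66,67),q(79,80),q(61,62)
res={}
for c in('top','side'):
    G=B[c].astype(float).min(2)
    def ft(x):
        o,i,oo,ii=[fill(c,[k]) for k in rim(x)]
        ring=o-i; out=np.clip(oo-o,0,1)+np.clip(i-ii,0,1)
        return -((G*ring).sum()/ring.sum()-(G*out).sum()/out.sum())
    best=None
    for y in(-28,-20,-12):
        for xx in (475,487):
            r=nm(ft,np.array([xx,y,2.]),[6,6,3])
            if best is None or r.fun<best.fun: best=r
    print('tank',c,best.x.round(1),best.fun)
    im=cv2.resize(B[c],None,fx=5,fy=5,interpolation=2)
    for k in rim(best.x)[:2]: cv2.polylines(im,[np.round((proj(c,k)+.5)*5).astype(np.int32)],True,(0,0,255),1)
    res[c]=im
a=res['top'][225*5:305*5,310*5:400*5]; b=res['side'][205*5:305*5,300*5:410*5]
cv2.imwrite('pics/c8.png',np.hstack([cv2.resize(a,(400,400)),cv2.resize(b,(400,400))]))
E
python3 tank.py
```

```text
tank top [483.9 -17.3   3.3] -77.07630717952108
tank side [479.7 -16.1   1.2] -39.523901162898
```

View pics/c8.png

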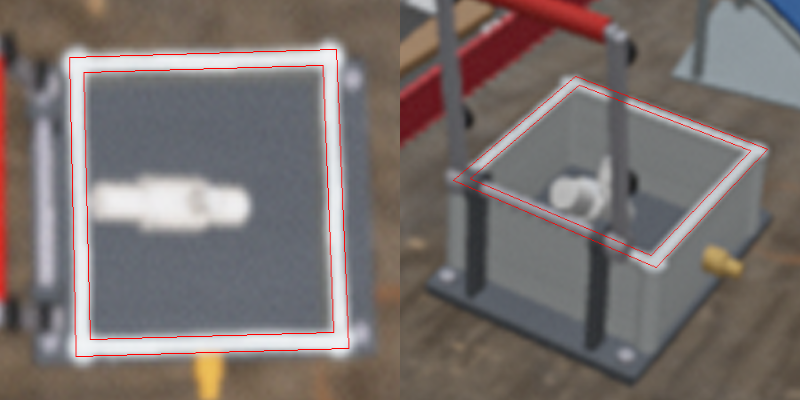

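The red outline lies on the rim in both views, so the tank is at about (482, -17) mm with yaw 0.025. My first tank fit was 20 mm off in y, and that is why the T's +y end caught the +y wall. It leans with its stub up, centre about (484, -1, 41). I regrasp it, drag it 18 mm towards -y and let it down.

apply_moves([
  {"x":0.007,"y":0.08,"z":0,"ax":0,"ay":0,"az":0},
  {"x":0.007,"y":0.18,"z":0,"ax":0,"ay":0,"az":0},
  {"x":0.007,"y":0.28,"z":0,"ax":0,"ay":0,"az":0},
  {"x":0.007,"y":0.38,"z":0,"ax":0,"ay":0,"az":0},
  {"x":0.007,"y":0.47,"z":0,"ax":0,"ay":0,"az":0},
  {"x":0.007,"y":0.55,"z":0,"ax":0,"ay":0,"az":0},
  {"x":0.007,"y":0.55,"z":-0.08,"ax":0,"ay":0,"az":0},
  {"x":0.007,"y":0.55,"z":-0.16,"ax":0,"ay":0,"az":0},
], jaw=55)

```text
time: 12.02
eef_pos: [484.9, 3.9, 246.8]
eef_rot: [2.176, 2.259, 0.006]
contact_force: [-0.1, -0.4, -0.3]
opening: 55.1
grasp_force: 0.0
```

apply_moves([
  {"x":0,"y":0,"z":-0.1,"ax":0,"ay":0,"az":0},
  {"x":0,"y":0,"z":-0.2,"ax":0,"ay":0,"az":0},
  {"x":0,"y":0,"z":-0.3,"ax":0,"ay":0,"az":0},
  {"x":0,"y":0,"z":-0.38,"ax":0,"ay":0,"az":0},
  {"x":0,"y":0,"z":-0.44,"ax":0,"ay":0,"az":0},
  {"x":0,"y":0,"z":-0.48,"ax":0,"ay":0,"az":0},
  {"x":0,"y":0,"z":-0.5,"ax":0,"ay":0,"az":0},
  {"x":0,"y":0,"z":-0.5,"ax":0,"ay":0,"az":0},
])

```text
time: 12.68
eef_pos: [483.3, 1.6, 44.5]
eef_rot: [-2.183, -2.256, 0.002]
contact_force: [-0.6, -0.0, 0.1]
opening: 54.9
grasp_force: 0.0
```

apply_moves([
  {"x":0.002,"y":-0.006,"z":-0.03,"ax":0,"ay":0,"az":0},
  {"x":0.002,"y":-0.006,"z":-0.052,"ax":0,"ay":0,"az":0},
  {"x":0.002,"y":-0.006,"z":-0.052,"ax":0,"ay":0,"az":0},
])

```text
time: 12.93
eef_pos: [484.9, -1.6, 24.5]
eef_rot: [-2.186, -2.256, 0.0]
contact_force: [0.3, 0.1, 0.5]
opening: 55.0
grasp_force: 0.0
```

apply_moves([
  {"x":0,"y":0,"z":0,"ax":0,"ay":0,"az":0},
  {"x":0,"y":0,"z":0,"ax":0,"ay":0,"az":0},
  {"x":0,"y":0,"z":0,"ax":0,"ay":0,"az":0},
  {"x":0,"y":0,"z":0,"ax":0,"ay":0,"az":0},
  {"x":0,"y":0,"z":0,"ax":0,"ay":0,"az":0},
  {"x":0,"y":0,"z":0,"ax":0,"ay":0,"az":0},
  {"x":0,"y":0,"z":0,"ax":0,"ay":0,"az":0},
  {"x":0,"y":0,"z":0,"ax":0,"ay":0,"az":0},
], jaw=5, newtons=15)

```text
time: 13.6
eef_pos: [485.1, -2.1, 24.9]
eef_rot: [-2.186, -2.256, 0.0]
contact_force: [-2.6, -0.1, 4.8]
opening: 22.2
grasp_force: 15.0
```

apply_moves([
  {"x":0,"y":-0.01,"z":0.005,"ax":0,"ay":0,"az":0},
  {"x":0,"y":-0.02,"z":0.01,"ax":0,"ay":0,"az":0},
  {"x":0,"y":-0.03,"z":0.01,"ax":0,"ay":0,"az":0},
  {"x":0,"y":-0.04,"z":0.01,"ax":0,"ay":0,"az":0},
  {"x":0,"y":-0.045,"z":0.01,"ax":0,"ay":0,"az":0},
  {"x":0,"y":-0.045,"z":0.01,"ax":0,"ay":0,"az":0},
])

```text
time: 14.1
eef_pos: [485.2, -20.6, 28.6]
eef_rot: [-2.187, -2.255, 0.0]
contact_force: [0.0, 0.5, -2.5]
opening: 22.3
grasp_force: 15.0
```

```bash
python3 - <<'E'
from h import *
s=telemetry.observe();print(s['eef_pos'],s['opening'],s['grasp_force'],s['contact_force'],s['ft_torque'])
snap('side','side9.png');g=cv2.imread('pics/side9.png').min(2).astype(int); m=(g>165); m[:235]=0;m[268:]=0;m[:,:334]=0;m[:,366:]=0
for r in range(240,268): print(r,''.join('#' if v else '.' for v in m[r,334:366]))
E
```

```text
[485.21571921 -20.6342062   28.59710839] 22.316976856166217 14.978763163089752 [ 0.02277218  0.5238078  -2.53264396] [-0.06865518 -0.11719132 -0.03267881]
240 ................................
241 ................................
242 ................................
243 ................................
244 ..............##................
245 .............##########.........
246 ............###########.........
247 ...........#############........
248 ...........#######...###........
249 ............#####.....##........
250 ............#####......#........
251 .............##........#........
252 ................................
253 ................................
254 ................................
255 ................................
256 ................................
257 ................................
258 ................................
259 ................................
260 ................................
261 ................................
262 ................................
263 ................................
264 ................................
265 ................................
266 ................................
267 ................................
```

apply_moves([
  {"x":0,"y":0,"z":-0.005,"ax":0,"ay":0,"az":0},
  {"x":0,"y":0,"z":-0.01,"ax":0,"ay":0,"az":0},
  {"x":0,"y":0,"z":-0.015,"ax":0,"ay":0,"az":0},
  {"x":0,"y":0,"z":-0.02,"ax":0,"ay":0,"az":0},
  {"x":0,"y":0,"z":-0.026,"ax":0,"ay":0,"az":0},
  {"x":0,"y":0,"z":-0.032,"ax":0,"ay":0,"az":0},
  {"x":0,"y":0,"z":-0.038,"ax":0,"ay":0,"az":0},
  {"x":0,"y":0,"z":-0.038,"ax":0,"ay":0,"az":0},
], newtons=4)

```text
time: 14.82
eef_pos: [484.8, -20.1, 12.9]
eef_rot: [-2.186, -2.255, 0.001]
contact_force: [0.0, 0.0, -3.1]
opening: 21.8
grasp_force: 4.0
```

apply_moves([
  {"x":0,"y":0,"z":0,"ax":0,"ay":0,"az":0},
  {"x":0,"y":0,"z":0,"ax":0,"ay":0,"az":0},
  {"x":0,"y":0,"z":0,"ax":0,"ay":0,"az":0},
  {"x":0,"y":0,"z":0,"ax":0,"ay":0,"az":0},
], jaw=28)

```text
time: 15.15
eef_pos: [485.4, -20.1, 13.7]
eef_rot: [2.186, 2.255, 0.0]
contact_force: [-0.9, -0.1, 0.3]
opening: 28.0
grasp_force: 0.0
```

apply_moves([
  {"x":0,"y":0,"z":0,"ax":0,"ay":0,"az":0},
  {"x":0,"y":0,"z":0.03,"ax":0,"ay":0,"az":0},
  {"x":0,"y":0,"z":0.08,"ax":0,"ay":0,"az":0},
  {"x":0,"y":0,"z":0.16,"ax":0,"ay":0,"az":0},
  {"x":0,"y":0,"z":0.26,"ax":0,"ay":0,"az":0},
  {"x":0,"y":0,"z":0.36,"ax":0,"ay":0,"az":0},
  {"x":0,"y":0,"z":0.46,"ax":0,"ay":0,"az":0},
  {"x":0,"y":0,"z":0.56,"ax":0,"ay":0,"az":0},
], jaw=40)

```text
time: 15.82
eef_pos: [484.7, -19.9, 239.8]
eef_rot: [2.186, 2.256, 0.0]
contact_force: [1.5, 0.1, -0.6]
opening: 39.8
grasp_force: 0.0
```

apply_moves([
  {"x":0,"y":0,"z":0.1,"ax":0,"ay":0,"az":0},
  {"x":0,"y":-0.1,"z":0.2,"ax":0,"ay":0,"az":0},
  {"x":0,"y":-0.2,"z":0.2,"ax":0,"ay":0,"az":0},
  {"x":0,"y":-0.3,"z":0.2,"ax":0,"ay":0,"az":0},
  {"x":0,"y":-0.4,"z":0.2,"ax":0,"ay":0,"az":0},
  {"x":0,"y":-0.5,"z":0.2,"ax":0,"ay":0,"az":0},
  {"x":0,"y":-0.5,"z":0.2,"ax":0,"ay":0,"az":0},
  {"x":0,"y":-0.5,"z":0.2,"ax":0,"ay":0,"az":0},
])

```text
time: 16.48
eef_pos: [484.7, -222.3, 316.9]
eef_rot: [-2.191, -2.251, 0.001]
contact_force: [-0.3, 0.3, 0.5]
opening: 40.2
grasp_force: 0.0
```

```bash
python3 - <<'E'
from h import *
s=telemetry.observe();print(s['eef_pos'],s['opening'],s['contact_force'])
snap('side','side10.png');snap('top','top10.png')
g=cv2.imread('pics/side10.png').min(2).astype(int); m=(g>165)
for r in range(238,268): print(r,''.join('#' if v else '.' for v in m[r,334:376]))
for c in('side','top'):
    for r in viewer.outline_of(c,'drain_cock'): print(c,r['confidence'],r['location'],r['pixels'].sum())
E
sed -i 's/(349,267),25/(355,266),25/; s/slice(330,383)/slice(332,383)/;s/np.array(\[481,8/np.array([484,-18/' cock.py; python3 cock.py 10
```

```text
[ 484.67011506 -222.30537774  316.85892744] 40.189647613728205 [-0.27716752  0.3412847   0.54816194]
238 ..........................................
239 ..........................................
240 ..........................................
241 ..........................................
242 ..........................................
243 ..........................................
244 ..........................................
245 ..........................................
246 ..........................................
247 ..........................................
248 ..........................................
249 ..........................................
250 .....................###..................
251 .....................###..................
252 ......................#.........#.........
253 ...............................##.........
254 .............................####.........
255 .............................###..........
256 ..........................................
257 ...................#......................
258 .................####.....................
259 ................#####.#...................
260 ...............####.......................
261 ................##........................
262 ..........................................
263 .........................................#
264 ........................................##
265 .......................................###
266 ......................................####
267 .....................................####.
side 0.7 [257.0, 419.5] 907
top 0.72 [171.3, 301.3] 374
top mask 371.0 (332, 260, 40, 11)
[486.2 -12.4  18.9   3.1  38.8] 0.734
[485.6 -11.5  20.2   4.1  39. ] 0.723
[485.8 -10.8  20.5   5.5  39.9] 0.72
ends [488.3 -56.8   1.1] [483.4  35.2  39.9]
```

```bash
python3 - <<'E'
from h import *
T=cv2.imread('pics/top10.png').min(2); print(T[257:276,342:364])
S=cv2.imread('pics/side10.png').min(2); print(S[242:264,346:366])
for x in(481.5,485.5):
  for z in(37,54): print(x,z,proj('side',[[x,-9,z],[x,-16,z],[x,-2,z]]).round(1).tolist())
  print(proj('side',[[x+5,-9,54],[x-5,-9,54]]))
E
```

```text
[[ 99 100 100  99  99 101 101 101 101  98  98 100  99  99 101 102  99 100
   98 100 100  96]
 [ 96  98 100 103 103 103 102 102 105 103 101 101 104  98 102 103  99  98
  102  99 100  98]
 [100 100 109 114 114 118 114 113 117 116 118 113 113 115 113 116 117 114
  107 101 101 100]
 [102 109 130 148 160 153 159 158 157 157 156 157 154 151 154 161 161 149
  126 116 115 119]
 [117 126 156 191 202 203 201 204 206 205 201 201 196 199 203 203 204 189
  162 152 158 162]
 [162 162 183 219 229 229 228 231 231 229 229 225 224 222 225 225 225 214
  192 198 207 210]
 [207 202 205 230 237 237 237 236 235 233 231 227 229 232 232 230 230 222
  211 221 230 234]
 [228 223 221 233 238 237 237 237 235 231 227 223 229 233 233 232 229 222
  219 229 237 238]
 [233 227 222 233 238 237 236 236 235 231 222 215 224 230 231 229 227 224
  222 231 237 238]
 [233 227 221 228 236 239 238 237 237 233 224 212 217 222 226 227 231 227
  223 231 237 239]
 [232 224 216 225 235 238 237 238 238 237 230 220 216 219 223 229 233 227
  220 227 233 234]
 [221 209 200 218 233 237 236 238 237 236 234 229 225 226 228 231 230 224
  2
[... 2188 characters left out ...]
  98  92]
 [159 159 158 166 180 190 188 164 127 115 125 121  98  88  89  89  92  94
   92  91]
 [134 144 155 162 169 173 164 130  95  85  81  73  79  84  89  91  91  90
   90  89]
 [115 114 123 137 148 152 137 103  87  80  68  72  83  86  87  89  89  93
   89  89]
 [113 108 106 109 117 119 102  85  81  78  91 117 120 102  88  88  94  99
   92  90]]
481.5 37 [[354.9, 257.5], [356.4, 256.2], [353.4, 258.8]]
481.5 54 [[355.3, 251.5], [356.9, 250.2], [353.8, 252.8]]
[[353.51931124 250.81594564]
 [357.13314129 252.19545809]]
485.5 37 [[353.5, 256.9], [355.0, 255.6], [351.9, 258.2]]
485.5 54 [[353.9, 251.0], [355.4, 249.7], [352.3, 252.3]]
[[352.08288095 250.26761507]
 [355.68369091 251.64215735]]
```

The T now lies flat. Its stub top shows at side (355.6, 250.5), where an upright stub would be at (355.3, 251.5), and its length and width in the top view match. Next is the lid.

```bash
cat > lidg.py <<'E'
from h import *
Rl=(R.from_euler('z',.235)*R.from_euler('y',-.611)).as_matrix(); t=np.array([489,-318.3,72.9])
Rt=np.c_[np.cross(Rl[:,0],-Rl[:,2]),Rl[:,0],-Rl[:,2]]
E
python3 - <<'E'
from lidg import *
for h in(112,12): print((t+Rl@[0,0,h]).round(1)); share(t+Rl@[0,0,h],Rt)
print(Rl.round(3), (-Rl[:,2]*100/400).round(4))
E
```

```text
[ 426.5 -333.3  164.6]
shift [-0.1471 -0.2868 -0.3827] turn [ 0.0259 -0.193   0.0623] deg 36.8 mm 200.1
[ 482.3 -319.9   82.7]
shift [-0.0076 -0.2534 -0.5874] turn [ 0.0259 -0.193   0.0623] deg 36.8 mm 255.9
[[ 0.797 -0.233 -0.558]
 [ 0.191  0.973 -0.134]
 [ 0.574  0.     0.819]] [ 0.1395  0.0334 -0.2048]
```

apply_moves([
  {"x":-0.05,"y":-0.05,"z":0,"ax":0.004,"ay":-0.03,"az":0.01},
  {"x":-0.1,"y":-0.13,"z":0,"ax":0.009,"ay":-0.066,"az":0.02},
  {"x":-0.147,"y":-0.2,"z":-0.03,"ax":0.014,"ay":-0.1,"az":0.032},
  {"x":-0.147,"y":-0.26,"z":-0.09,"ax":0.018,"ay":-0.134,"az":0.043},
  {"x":-0.147,"y":-0.287,"z":-0.17,"ax":0.022,"ay":-0.166,"az":0.053},
  {"x":-0.147,"y":-0.287,"z":-0.25,"ax":0.026,"ay":-0.193,"az":0.062},
  {"x":-0.147,"y":-0.287,"z":-0.33,"ax":0.026,"ay":-0.193,"az":0.062},
  {"x":-0.147,"y":-0.287,"z":-0.38,"ax":0.026,"ay":-0.193,"az":0.062},
], jaw=50)

```text
time: 17.35
eef_pos: [424.7, -332.9, 161.8]
eef_rot: [1.67, 2.107, 0.669]
contact_force: [0.1, 0.4, 0.0]
opening: 49.9
grasp_force: 0.0
```

```bash
python3 - <<'E'
from lidg import *
s=telemetry.observe();print(s['eef_pos'],s['contact_force'],s['opening']); share(t+Rl@[0,0,12],Rt); share(t+Rl@[0,0,60],Rt)
E
```

```text
[ 424.65556606 -332.90699297  161.79405825] [0.07075679 0.39989475 0.01762136] 49.92848354023035
shift [ 0.1441  0.0325 -0.1977] turn [-0.0016 -0.0004  0.001 ] deg 0.4 mm 98.7
shift [ 0.0772  0.0165 -0.0994] turn [-0.0016 -0.0004  0.001 ] deg 0.4 mm 50.8
```

apply_moves([
  {"x":0.038,"y":0.008,"z":-0.05,"ax":0,"ay":0,"az":0},
  {"x":0.077,"y":0.0165,"z":-0.1,"ax":0,"ay":0,"az":0},
  {"x":0.1,"y":0.022,"z":-0.135,"ax":0,"ay":0,"az":0},
  {"x":0.12,"y":0.027,"z":-0.163,"ax":0,"ay":0,"az":0},
  {"x":0.135,"y":0.03,"z":-0.185,"ax":0,"ay":0,"az":0},
  {"x":0.144,"y":0.0325,"z":-0.198,"ax":0,"ay":0,"az":0},
  {"x":0.144,"y":0.0325,"z":-0.198,"ax":0,"ay":0,"az":0},
])

```text
time: 17.93
eef_pos: [484.6, -320.9, 85.8]
eef_rot: [1.666, 2.108, 0.667]
contact_force: [-0.1, 0.4, 0.0]
opening: 49.9
grasp_force: 0.0
```

apply_moves([
  {"x":0,"y":0,"z":0,"ax":0,"ay":0,"az":0},
  {"x":0,"y":0,"z":0,"ax":0,"ay":0,"az":0},
  {"x":0,"y":0,"z":0,"ax":0,"ay":0,"az":0},
  {"x":0,"y":0,"z":0,"ax":0,"ay":0,"az":0},
  {"x":0,"y":0,"z":0,"ax":0,"ay":0,"az":0},
  {"x":0,"y":0,"z":0,"ax":0,"ay":0,"az":0},
  {"x":0,"y":0,"z":0,"ax":0,"ay":0,"az":0},
  {"x":0,"y":0,"z":0,"ax":0,"ay":0,"az":0},
], jaw=2, newtons=20)

```text
time: 18.6
eef_pos: [483.6, -322.2, 86.4]
eef_rot: [1.667, 2.106, 0.664]
contact_force: [-5.8, -0.8, 3.8]
opening: 14.0
grasp_force: 19.9
```

The opening of 14.0 mm matches the handle bar. I tighten the grip and lift along the lid normal.

apply_moves([
  {"x":0,"y":0,"z":0,"ax":0,"ay":0,"az":0},
  {"x":0,"y":0,"z":0,"ax":0,"ay":0,"az":0},
  {"x":-0.014,"y":-0.003,"z":0.02,"ax":0,"ay":0,"az":0},
  {"x":-0.028,"y":-0.007,"z":0.041,"ax":0,"ay":0,"az":0},
  {"x":-0.056,"y":-0.013,"z":0.082,"ax":0,"ay":0,"az":0},
  {"x":-0.09,"y":-0.02,"z":0.14,"ax":0,"ay":0,"az":0},
  {"x":-0.11,"y":-0.02,"z":0.22,"ax":0,"ay":0,"az":0},
  {"x":-0.11,"y":-0.02,"z":0.3,"ax":0,"ay":0,"az":0},
], newtons=45)

```text
time: 19.27
eef_pos: [437.7, -329.5, 207.1]
eef_rot: [1.671, 2.107, 0.665]
contact_force: [0.5, -0.7, -3.6]
opening: 13.7
grasp_force: 44.8
```

```bash
python3 - <<'E'
from lidg import *
s=telemetry.observe();print(s['eef_pos'],s['contact_force'],s['opening'],s['grasp_force'])
share([482,-17,260],tool(.025))
E
```

```text
[ 437.7247621  -329.47975715  207.06545004] [ 0.45504563 -0.68004548 -3.60629833] 13.65147544199199 44.82454597949982
shift [0.1107 0.7812 0.1323] turn [-0.0259  0.1923 -0.0633] deg 36.7 mm 320.0
```

apply_moves([
  {"x":0.01,"y":0.05,"z":0.05,"ax":-0.004,"ay":0.032,"az":-0.01},
  {"x":0.03,"y":0.13,"z":0.11,"ax":-0.009,"ay":0.066,"az":-0.021},
  {"x":0.05,"y":0.21,"z":0.15,"ax":-0.013,"ay":0.1,"az":-0.032},
  {"x":0.07,"y":0.3,"z":0.16,"ax":-0.018,"ay":0.134,"az":-0.043},
  {"x":0.09,"y":0.38,"z":0.16,"ax":-0.022,"ay":0.166,"az":-0.053},
  {"x":0.11,"y":0.46,"z":0.16,"ax":-0.026,"ay":0.192,"az":-0.063},
  {"x":0.11,"y":0.52,"z":0.16,"ax":-0.026,"ay":0.192,"az":-0.063},
  {"x":0.11,"y":0.56,"z":0.16,"ax":-0.026,"ay":0.192,"az":-0.063},
])

```text
time: 19.93
eef_pos: [485.2, -103.8, 271.3]
eef_rot: [2.19, 2.249, -0.005]
contact_force: [1.4, -0.0, -3.0]
opening: 13.5
grasp_force: 44.8
```

```bash
cat > lidm.py <<'E'
from fit import *
import sys
def measure(n):
    s=telemetry.observe();e=s['eef_pos'];Re=R.from_rotvec(s['eef_rot']).as_matrix();print(e,s['contact_force'],s['opening'],'down err',Re[:,2].round(4),'yaw',np.arctan2(Re[1,1],Re[0,1]).round(4))
    L=np.vstack([box((-75,-78,0),(75,78,6))])
    for c in('side','top'):
        snap(c,c+n); h=cv2.cvtColor(cv2.imread('pics/'+c+n),cv2.COLOR_BGR2HSV)
        m=((h[...,0]>100)&(h[...,0]<125)&(h[...,1]>120)).astype(np.uint8)
        p=proj(c,e)[0]; nn,l,st,cc=cv2.connectedComponentsWithStats(m)
        w=[i for i in range(1,nn) if st[i,4]>60 and np.hypot(*(cc[i]-p))<90]; M=np.isin(l,w); print(c,[(st[i].tolist()) for i in w])
        # compare with silhouette from the tool pose: boundary extremes via hull
        H0=cv2.convexHull(np.argwhere(M)[:,::-1].astype(np.float32))[:,0]
        hm=np.zeros((480,640),np.uint8); cv2.fillConvexPoly(hm,H0.astype(np.int32),1)
        def f(x):
            r=R.from_euler('z',x[2]/100); g=fill(c,[r.apply(L)+[x[0],x[1],e[2]-12]]); return 1-np.minimum(g,hm).sum()/np.maximum(g,hm).sum()
        r=nm(f,np.array([e[0],e[1],2.]),[5,5,3]); print(c,'lid',r.x.round(1),round(r.fun,3))
measure(sys.argv[1])
E
python3 lidm.py 11.png
```

```text
[ 485.2053248  -103.77782541  271.28861527] [ 1.42012618 -0.01537906 -3.01608974] 13.508220916786586 down err [-0.     -0.0041 -1.    ] yaw 0.0264
side [[337, 141, 88, 36, 1515]]
side lid [482.9 -98.7   5.3] 0.056
top [[361, 221, 27, 74, 1338], [427, 278, 12, 15, 115]]
top lid [484.6 -93.3   1.1] 0.275
```

```bash
cat > lidtop.py <<'E'
from fit import *
import sys
n=sys.argv[1]; cut=int(sys.argv[2]); s=telemetry.observe();e=s['eef_pos']; c='top'
h=cv2.cvtColor(cv2.imread('pics/'+c+n),cv2.COLOR_BGR2HSV); m=((h[...,0]>100)&(h[...,0]<125)&(h[...,1]>110)).astype(np.uint8)
u0=int(proj(c,e)[0][0]); 
rows=range(205,310,6)
for r in rows: print(r,''.join('#' if v else '.' for v in m[r,u0-45:u0+45]))
L=box((-75,-78,0),(75,78,6)); W=slice(0,cut)
def f(x):
    g=fill(c,[R.from_euler('z',x[2]/100).apply(L)+[x[0],x[1],e[2]-12]])[:,W]; mm=m[:,W].copy(); mm[:,:u0-45]=0; return 1-np.minimum(g,mm).sum()/np.maximum(g,mm).sum()
r=nm(f,np.array([e[0],e[1],2.]),[5,5,3]); print(u0,'top lid',r.x.round(1),round(r.fun,3), 'rel',(r.x[:2]-e[:2]).round(1))
E
python3 lidtop.py 11.png 380
```

```text
205 ..........................................................................................
211 ..........................................................................................
217 ..........................................................................................
223 ...###..######################............................................................
229 ...#########################..............................................................
235 ...##########################.............................................................
241 ...##########################.............................................................
247 ...########################...............................................................
253 ...######################.................................................................
259 ...#####################..................................................................
265 ....##################....................................................................
271 ...#################......................................................................
277 ....##############........................................................................
283 ....##########...................##..................................############.........
289 ....##.....##...................###.............................................##........
295 ..........................................................................................
301 ..........................................................................................
307 ..........................................................................................
403 top lid [485.3 -94.6   1.8] 0.167 rel [1.2 6.2]
```

```bash
sed -i '/^for r in rows/d' lidtop.py; for k in 366 371 375; do python3 lidtop.py 11.png $k; done
```

```text
403 top lid [483.2 -94.6   1.3] 0.134 rel [-1.   6.2]
403 top lid [485.2 -94.7   1.7] 0.096 rel [1.1 6.2]
403 top lid [485.2 -94.5   2. ] 0.116 rel [1.1 6.4]
```

apply_moves([
  {"x":-0.005,"y":0.07,"z":0,"ax":0,"ay":0,"az":0},
  {"x":-0.005,"y":0.14,"z":-0.02,"ax":0,"ay":0,"az":0},
  {"x":-0.005,"y":0.19,"z":-0.08,"ax":0,"ay":0,"az":0},
  {"x":-0.005,"y":0.19,"z":-0.17,"ax":0,"ay":0,"az":0},
  {"x":-0.005,"y":0.19,"z":-0.26,"ax":0,"ay":0,"az":0},
  {"x":-0.005,"y":0.19,"z":-0.34,"ax":0,"ay":0,"az":0},
  {"x":-0.005,"y":0.19,"z":-0.39,"ax":0,"ay":0,"az":0},
  {"x":-0.005,"y":0.19,"z":-0.4,"ax":0,"ay":0,"az":0},
])

```text
time: 20.7
eef_pos: [479.0, -30.0, 107.3]
eef_rot: [-2.189, -2.249, 0.004]
contact_force: [-0.3, 0.9, -2.5]
opening: 13.7
grasp_force: 44.8
```

```bash
python3 lidm.py 12.png; sed -i 's/^r=nm/for r in range(214,310,5): print(r,"".join("#" if v else "." for v in m[r,u0-45:u0+45]))\nr=nm/' lidtop.py; python3 lidtop.py 12.png 340
```

```text
[479.04885952 -30.03218023 107.34652835] [-0.31149229  0.92739797 -2.4520754 ] 13.676239908706933 down err [-0.004 -0.    -1.   ] yaw 0.0273
side [[318, 214, 40, 40, 813], [363, 219, 42, 41, 915]]
side lid [476.9 -23.4   3.7] 0.053
top [[329, 235, 8, 47, 176], [343, 271, 9, 25, 135], [380, 279, 14, 18, 164]]
top lid [479.9 -25.2   2.9] 0.388
214 ..........................................................................................
219 ..........................................................................................
224 ..........................................................................................
229 ..........................................................................................
234 ..........................................................................................
239 ............#....##.......................................................................
244 ............######........................................................................
249 .............####......................................................................
[... 495 characters left out ...]
.#..............####........................................##................
284 ..........................########................................###########.............
289 ..........................########.............................###############............
294 .........................########..................................######..###............
299 ..........................................................................................
304 ..........................................................................................
309 ..........................................................................................
362 top lid [481.8 -29.2   4.1] 0.694 rel [0.4 1.2]
```

```bash
cat > edge.py <<'E'
from fit import *
import sys
from scipy.optimize import least_squares
n,z=sys.argv[1],float(sys.argv[2]); c='top'
im=cv2.imread('pics/top'+n).astype(float); b=im[...,0]-im[...,2]   # blue minus red
def cross(v):  # subpixel rising half-crossing along 1d profile
    hi=np.percentile(v,90); th=hi/2+np.median(v[:4])/2; i=np.argmax(v>th); return i-1+(th-v[i-1])/(v[i]-v[i-1]),hi
L=[(r,318+cross(b[r,318:338])[0]) for r in range(243,272)]
D=[]
for u in list(range(343,349))+list(range(383,391)):
    k,_=cross(b[305:288:-1,u]); D.append((u,305-k))
L=np.array(L);D=np.array(D); pl=np.polyfit(L[:,0],L[:,1],1); pd=np.polyfit(D[:,0],D[:,1],1)
print('left col@257',np.polyval(pl,257),pl[0],'std',np.std(L[:,1]-np.polyval(pl,L[:,0])),'bottom row@365',np.polyval(pd,365),pd[0],np.std(D[:,1]-np.polyval(pd,D[:,0])))
def res(x):
    P=R.from_euler('z',x[2]/100).apply([[-75,-78,0],[-75,78,0],[75,78,0]])+[x[0],x[1],z+6]; q=proj(c,P)
    ln=lambda A,B,r,i:A[1-i]+(B[1-i]-A[1-i])*(r-A[i])/(B[i]-A[i])
    return np.r_[[ln(q[1],q[2],r,1)-np.polyval(pl,r) for r in(243,271)],[ln(q[0],q[1],u,0)-np.polyval(pd,u) for u in(343,391)]]
r=least_squares(res,[480,-25,2]); print('lid top',r.x.round(1),r.fun.round(2))
E
python3 edge.py 12.png 95
```

```text
left col@257 328.62929940387454 0.003617413255697977 std 0.06450334373727852 bottom row@365 295.6973437797546 0.011565510287950267 0.7868914921709124
lid top [ 4.828e+02 -2.730e+01 -1.000e-01] [ 0.16 -0.16  0.09 -0.09]
```

apply_moves([
  {"x":0.005,"y":0.01,"z":0,"ax":0,"ay":0,"az":0},
  {"x":0.005,"y":0.0225,"z":-0.01,"ax":0,"ay":0,"az":0},
  {"x":0.005,"y":0.0225,"z":-0.025,"ax":0,"ay":0,"az":0},
  {"x":0.005,"y":0.0225,"z":-0.03,"ax":0,"ay":0,"az":0},
  {"x":0.005,"y":0.0225,"z":-0.03,"ax":0,"ay":0,"az":0},
  {"x":0.005,"y":0.0225,"z":-0.03,"ax":0,"ay":0,"az":0},
])

```text
time: 21.3
eef_pos: [484.0, -20.8, 98.4]
eef_rot: [2.187, 2.251, 0.002]
contact_force: [-0.1, 0.3, -2.9]
opening: 13.5
grasp_force: 44.8
```

```bash
python3 lidm.py 13.png; python3 edge.py 13.png 82; python3 -c "
from h import *
for i in range(5): print(telemetry.observe()['eef_pos'].round(1))"
```

```text
[483.99415202 -20.79177471  98.3757135 ] [-0.07541527  0.31073701 -2.93416443] 13.517738532156681 down err [ 0.0032 -0.0013 -1.    ] yaw 0.0286
side [[318, 216, 40, 44, 904], [363, 223, 38, 42, 833]]
side lid [482.8 -14.4   2.9] 0.044
top [[325, 234, 6, 42, 142], [338, 269, 9, 24, 149], [375, 278, 15, 17, 173]]
top lid [484.3 -17.5   0.6] 0.396
left col@257 323.8486055173782 -0.003476742088333139 std 0.16380463775074725 bottom row@365 293.8215144456058 0.05385414183476311 0.28497839497121974
lid top [488.1 -15.3  -3.4] [ 0.54 -0.54  0.31 -0.31]
[484.2 -20.9  98.5]
[484.2 -20.9  98.5]
[484.2 -20.9  98.5]
[484.2 -20.9  98.5]
[484.2 -20.9  98.5]
```

```bash
sed -i 's/range(343,349))+list(range(383,391))/range(339,345))+list(range(378,388))/; s/318+cross(b\[r,318:338\])/312+cross(b[r,312:331])/; s/(343,391)/(339,388)/; s/(305:288:-1)/(303:285:-1)/' edge.py; sed -i "s/^r=least/x=[483.9,-17.3,2.5]; print('seated-target residual',(res(x)).round(2), D.round(1).tolist())\nr=least/" edge.py; python3 edge.py 13.png 86
```

```text
left col@257 323.2794885547109 -0.008198099331620384 std 0.15804028002672982 bottom row@365 293.75078161349063 0.041941911110123256 0.49053299362211494
seated-target residual [ 0.69  1.4   2.91 -0.06] [[339.0, 292.7], [340.0, 292.7], [341.0, 292.8], [342.0, 292.9], [343.0, 292.9], [344.0, 292.8], [378.0, 292.5], [379.0, 294.0], [380.0, 294.4], [381.0, 294.5], [382.0, 294.6], [383.0, 294.6], [384.0, 294.7], [385.0, 295.0], [386.0, 295.1], [387.0, 295.1]]
lid top [488.2 -14.   -2.7] [ 0.38 -0.37  0.21 -0.21]
```

apply_moves([
  {"x":-0.009,"y":-0.006,"z":0,"ax":0,"ay":0,"az":0.009},
  {"x":-0.009,"y":-0.006,"z":0,"ax":0,"ay":0,"az":0.009},
  {"x":-0.009,"y":-0.006,"z":0,"ax":0,"ay":0,"az":0.009},
  {"x":-0.009,"y":-0.006,"z":0,"ax":0,"ay":0,"az":0.009},
])

```text
time: 21.73
eef_pos: [480.7, -23.3, 98.5]
eef_rot: [2.156, 2.28, 0.003]
contact_force: [0.8, 0.1, -3.3]
opening: 13.6
grasp_force: 44.8
```

```bash
python3 lidm.py 14.png; python3 edge.py 14.png 84
```

```text
[480.65935715 -23.27743237  98.48139962] [ 0.79889415  0.12060524 -3.3110221 ] 13.599157066022235 down err [ 0.0037 -0.0011 -1.    ] yaw 0.0558
side [[319, 217, 39, 42, 866], [363, 223, 39, 42, 868]]
side lid [478.4 -16.8   5.4] 0.051
top [[325, 239, 7, 39, 163], [339, 271, 10, 24, 161], [377, 280, 15, 15, 155]]
top lid [479.6 -18.2   9.9] 0.454
left col@257 324.23174402452884 0.01526272202753008 std 0.09858478669365867 bottom row@365 294.5594744131203 -0.002280908935577304 1.1310920535689937
seated-target residual [0.08 0.13 0.96 0.15] [[339.0, 294.9], [340.0, 294.7], [341.0, 294.7], [342.0, 294.7], [343.0, 294.8], [344.0, 294.8], [378.0, 292.0], [379.0, 292.3], [380.0, 292.7], [381.0, 294.3], [382.0, 295.3], [383.0, 295.4], [384.0, 295.4], [385.0, 295.4], [386.0, 295.6], [387.0, 295.8]]
lid top [485.4 -16.8   1.2] [ 0.15 -0.15  0.09 -0.09]
```

apply_moves([
  {"x":0,"y":0,"z":-0.01,"ax":0,"ay":0,"az":0},
  {"x":0,"y":0,"z":-0.02,"ax":0,"ay":0,"az":0},
  {"x":0,"y":0,"z":-0.028,"ax":0,"ay":0,"az":0},
  {"x":0,"y":0,"z":-0.034,"ax":0,"ay":0,"az":0},
  {"x":0,"y":0,"z":-0.034,"ax":0,"ay":0,"az":0},
])

```text
time: 22.25
eef_pos: [481.1, -23.4, 84.9]
eef_rot: [2.155, 2.28, 0.003]
contact_force: [1.7, -1.1, 3.0]
opening: 13.5
grasp_force: 45.0
```

apply_moves([
  {"x":0,"y":0,"z":-0.004,"ax":0,"ay":0,"az":0},
  {"x":0,"y":0,"z":-0.008,"ax":0,"ay":0,"az":0},
  {"x":0,"y":0,"z":-0.008,"ax":0,"ay":0,"az":0},
])

```text
time: 22.5
eef_pos: [481.9, -23.7, 82.7]
eef_rot: [2.153, 2.279, 0.005]
contact_force: [2.6, -1.8, 7.6]
opening: 13.4
grasp_force: 45.0
```

```bash
cat > lidz.py <<'E'
from fit import *
import sys
n=sys.argv[1]; c='side'; snap(c,c+n); snap('top','top'+n); h=cv2.cvtColor(cv2.imread('pics/'+c+n),cv2.COLOR_BGR2HSV)
m=((h[...,0]>100)&(h[...,0]<125)&(h[...,1]>120)).astype(np.uint8); m[:,:310]=0;m[:,410:]=0;m[:200]=0;m[275:]=0
hull=cv2.convexHull(np.argwhere(cv2.morphologyEx(m,cv2.MORPH_OPEN,np.ones((2,2))))[:,::-1].astype(np.int32)); M=np.zeros((480,640),np.uint8); cv2.fillConvexPoly(M,hull,1)
L=box((-75,-78,0),(75,78,6))
def mk(free):
    def f(x):
        X,Y,Z,rx,ry,yw=free(x); g=fill(c,[R.from_euler('zyx',[yw,ry,rx]).apply(L)+[X,Y,Z]]); return 1-np.minimum(g,M).sum()/np.maximum(g,M).sum()
    return f
r=nm(mk(lambda x:(479.7,-16.1,x[0],0,0,.02)),np.array([72.]),[4]); print('z at tank xy',r.x.round(1),round(r.fun,3))
r=nm(mk(lambda x:(x[0],x[1],68,0,0,x[2]/100)),np.array([480,-16,2.]),[4,4,4]); print('xy at z68',r.x.round(1),round(r.fun,3))
r=nm(mk(lambda x:(479.7,-16.1,x[0],x[1]/100,x[2]/100,.02)),np.array([70.,0,0]),[4,4,4]); print('z,tilts',r.x.round(1),round(r.fun,3))
s=telemetry.observe();print(s['eef_pos'].round(1),s['contact_force'].round(1),s['ft_torque'].round(2),s['opening'])
E
python3 lidz.py 15.png
```

```text
z at tank xy [69.] 0.167
xy at z68 [477.2 -23.    6.3] 0.142
z,tilts [69.4  5.9  6.6] 0.111
[481.9 -23.7  82.8] [ 3.1 -2.6  7.5] [ 0.02  0.03 -0.  ] 13.991206439138733
```

apply_moves([
  {"x":0,"y":0,"z":0,"ax":0,"ay":0,"az":0},
  {"x":0,"y":0,"z":0,"ax":0,"ay":0,"az":0},
  {"x":0,"y":0,"z":0,"ax":0,"ay":0,"az":0},
  {"x":0,"y":0,"z":0,"ax":0,"ay":0,"az":0},
  {"x":0,"y":0,"z":0,"ax":0,"ay":0,"az":0},
], jaw=40, newtons=10)

```text
time: 23.02
eef_pos: [480.1, -23.1, 81.3]
eef_rot: [2.156, 2.282, 0.002]
contact_force: [-0.6, -0.1, 0.1]
opening: 38.9
grasp_force: 0.0
```

apply_moves([
  {"x":0,"y":0,"z":0.02,"ax":0,"ay":0,"az":0},
  {"x":0,"y":0,"z":0.06,"ax":0,"ay":0,"az":0},
  {"x":0,"y":0,"z":0.14,"ax":0,"ay":0,"az":0},
  {"x":0,"y":0,"z":0.24,"ax":0,"ay":0,"az":0},
  {"x":0,"y":0,"z":0.34,"ax":0,"ay":0,"az":0},
  {"x":0,"y":-0.1,"z":0.43,"ax":0,"ay":0,"az":0},
  {"x":0,"y":-0.2,"z":0.43,"ax":0,"ay":0,"az":0},
  {"x":0,"y":-0.3,"z":0.43,"ax":0,"ay":0,"az":0},
])

```text
time: 23.68
eef_pos: [481.4, -137.9, 257.2]
eef_rot: [2.148, 2.28, 0.006]
contact_force: [0.7, 1.1, -0.9]
opening: 39.8
grasp_force: 0.0
```

apply_moves([
  {"x":0,"y":-0.1,"z":0,"ax":0,"ay":0,"az":0},
  {"x":0,"y":-0.2,"z":0,"ax":0,"ay":0,"az":0},
  {"x":0,"y":-0.3,"z":0,"ax":0,"ay":0,"az":0},
  {"x":0,"y":-0.35,"z":0,"ax":0,"ay":0,"az":0},
  {"x":0,"y":-0.35,"z":0,"ax":0,"ay":0,"az":0},
])

```text
time: 24.1
eef_pos: [479.7, -281.2, 253.2]
eef_rot: [2.16, 2.276, 0.0]
contact_force: [0.1, -0.2, -0.2]
opening: 39.8
grasp_force: 0.0
```

```bash
python3 lidz.py 16.png; cat > seat.py <<'E'
from fit import *
import sys
n=sys.argv[1]; L=box((-75,-78,0),(75,78,6)); Ms={}
for c,(a,b,d,e) in(('side',(200,275,305,410)),('top',(225,305,310,400))):
    h=cv2.cvtColor(cv2.imread('pics/'+c+n),cv2.COLOR_BGR2HSV); m=((h[...,0]>98)&(h[...,0]<127)&(h[...,1]>100)).astype(np.uint8); k=np.zeros_like(m);k[a:b,d:e]=m[a:b,d:e]
    k=cv2.morphologyEx(k,cv2.MORPH_OPEN,np.ones((3,3),np.uint8)); nn,l,st,cc=cv2.connectedComponentsWithStats(k); print(c,st[1:].tolist())
    M=np.zeros((480,640),np.uint8); cv2.fillConvexPoly(M,cv2.convexHull(np.argwhere(k)[:,::-1].astype(np.int32)),1); Ms[c]=M
off={'side':(479.7,-16.1,.012),'top':(483.9,-17.3,.033)}
for c in Ms:
    M=Ms[c]
    def f(x):
        g=fill(c,[R.from_euler('z',off[c][2]+x[2]/100).apply(L)+[off[c][0]+x[0],off[c][1]+x[1],68]]); return 1-np.minimum(g,M).sum()/np.maximum(g,M).sum()
    r=nm(f,np.zeros(3),[4,4,4]); print(c,'rel tank if z=68',r.x.round(1),round(r.fun,3))
def f(x):
    e=0
    for c,M in Ms.items():
        g=fill(c,[R.from_euler('zyx',[off[c][2]+x[3]/100,x[5]/100,x[4]/100]).apply(L)+[off[c][0]+x[0],off[c][1]+x[1],x[2]]]); e+=1-np.minimum(g,M).sum()/np.maximum(g,M).sum()
    return e
r=nm(f,np.array([0,0,70,0,0,0.]),[4,4,4,4,4,4]); print('x y z yaw rx ry(/100)',r.x.round(1),round(r.fun,3))
E
python3 seat.py 16.png
```

```text
z at tank xy [70.8] 0.156
xy at z68 [478.9 -23.8   8.1] 0.13
z,tilts [71.2  5.5  4.8] 0.111
[ 480.  -277.2  253.3] [ 0.   0.4 -0.3] [-0.01 -0.14 -0.02] 39.98543321584854
side [[321, 224, 37, 36, 824], [363, 228, 36, 40, 885]]
top [[324, 235, 67, 63, 3686]]
side rel tank if z=68 [  4.6 -10.1   6.4] 0.119
top rel tank if z=68 [-2.8 -1.2  2.8] 0.038
x y z yaw rx ry(/100) [-3.  -1.3 72.9  2.4  3.6  5.2] 0.122
```

```bash
python3 - <<'E'
from fit import *
im=cv2.imread('pics/side16.png').astype(int); b=im[...,0]-im[...,2]
for r in range(208,270): print(r,''.join('#' if v>60 else ('+' if v>30 else '.') for v in b[r,314:406]))
L=[[-75,-78],[75,-78],[75,78],[-75,78]]
for z in(68,74,78):
    P=np.c_[R.from_euler('z',.04).apply(np.c_[L,np.zeros(4)])[:,:2]+[478,-17.],np.full(4,z)]; print(z,(proj('side',P)-[314,0]).round(1).tolist())
E
```

```text
208 ............................................................................................
209 ............................................................................................
210 ............................................................................................
211 ............................................................................................
212 ............................................................................................
213 ............................................................................................
214 ............................................................................................
215 ............................................................................................
216 ............................................................................................
217 ............................................................................................
218 ............................................................................................
219 .............................
[... 4403 characters left out ...]
.........................
265 ..................................................+#####++###+..............................
266 ...................................................+########+...............................
267 ......................................................++####................................
268 ..........................................................+.................................
269 ............................................................................................
68 [[87.7, 240.6], [33.6, 223.2], [-0.0, 250.6], [57.8, 272.0]]
74 [[88.0, 238.5], [33.7, 221.1], [0.0, 248.5], [58.1, 269.7]]
78 [[88.2, 237.1], [33.8, 219.7], [0.0, 247.0], [58.2, 268.2]]
```

The lid is cocked: its -x/+y corner sits about 6 mm high. In the top view it is 2.8 mm too far to -x and turned +0.028 rad. I regrip, lift a little, correct and press again.

```bash
python3 - <<'E'
from h import *
share([481.0,-22.5,84],tool(.055))
E
```

```text
shift [ 0.0025  0.6367 -0.4233] turn [0.0001 0.0009 0.    ] deg 0.2 mm 305.8
```

apply_moves([
  {"x":0.0025,"y":0.08,"z":0,"ax":0,"ay":0,"az":0},
  {"x":0.0025,"y":0.18,"z":0,"ax":0,"ay":0,"az":0},
  {"x":0.0025,"y":0.28,"z":0,"ax":0,"ay":0,"az":0},
  {"x":0.0025,"y":0.38,"z":0,"ax":0,"ay":0,"az":0},
  {"x":0.0025,"y":0.48,"z":0,"ax":0,"ay":0,"az":0},
  {"x":0.0025,"y":0.57,"z":0,"ax":0,"ay":0,"az":0},
  {"x":0.0025,"y":0.625,"z":0,"ax":0,"ay":0,"az":0},
  {"x":0.0025,"y":0.637,"z":-0.05,"ax":0,"ay":0,"az":0},
])

```text
time: 24.87
eef_pos: [482.2, -17.2, 236.9]
eef_rot: [2.145, 2.284, 0.01]
contact_force: [1.7, -0.7, -0.3]
opening: 39.9
grasp_force: 0.0
```

apply_moves([
  {"x":0,"y":0,"z":-0.09,"ax":0,"ay":0,"az":0},
  {"x":0,"y":0,"z":-0.18,"ax":0,"ay":0,"az":0},
  {"x":0,"y":0,"z":-0.25,"ax":0,"ay":0,"az":0},
  {"x":0,"y":0,"z":-0.3,"ax":0,"ay":0,"az":0},
  {"x":0,"y":0,"z":-0.34,"ax":0,"ay":0,"az":0},
  {"x":0,"y":0,"z":-0.35,"ax":0,"ay":0,"az":0},
  {"x":0,"y":0,"z":-0.35,"ax":0,"ay":0,"az":0},
])

```text
time: 25.45
eef_pos: [480.4, -20.9, 93.0]
eef_rot: [2.155, 2.284, 0.001]
contact_force: [0.5, 0.3, 0.5]
opening: 40.3
grasp_force: 0.0
```

apply_moves([
  {"x":0,"y":0,"z":-0.01,"ax":0,"ay":0,"az":0},
  {"x":0,"y":0,"z":-0.0175,"ax":0,"ay":0,"az":0},
  {"x":0,"y":0,"z":-0.0175,"ax":0,"ay":0,"az":0},
])

```text
time: 25.7
eef_pos: [481.6, -22.0, 86.8]
eef_rot: [2.154, 2.281, 0.003]
contact_force: [0.5, 0.1, 0.5]
opening: 39.9
grasp_force: 0.0
```

apply_moves([
  {"x":0,"y":0,"z":0,"ax":0,"ay":0,"az":0},
  {"x":0,"y":0,"z":0,"ax":0,"ay":0,"az":0},
  {"x":0,"y":0,"z":0,"ax":0,"ay":0,"az":0},
  {"x":0,"y":0,"z":0,"ax":0,"ay":0,"az":0},
  {"x":0,"y":0,"z":0,"ax":0,"ay":0,"az":0},
  {"x":0,"y":0,"z":0,"ax":0,"ay":0,"az":0},
], jaw=2, newtons=40)

```text
time: 26.2
eef_pos: [481.7, -22.3, 86.7]
eef_rot: [2.155, 2.281, 0.003]
contact_force: [1.1, -0.0, 2.2]
opening: 13.7
grasp_force: 40.0
```

apply_moves([
  {"x":0,"y":0,"z":0.01,"ax":0,"ay":0,"az":0},
  {"x":0,"y":0,"z":0.02,"ax":0,"ay":0,"az":0},
  {"x":0.005,"y":0,"z":0.028,"ax":0,"ay":0,"az":-0.004},
  {"x":0.007,"y":0.001,"z":0.028,"ax":0,"ay":0,"az":-0.009},
  {"x":0.007,"y":0.001,"z":0.028,"ax":0,"ay":0,"az":-0.009},
  {"x":0.007,"y":0.001,"z":0.028,"ax":0,"ay":0,"az":-0.009},
])

```text
time: 26.7
eef_pos: [484.1, -21.7, 97.4]
eef_rot: [2.188, 2.251, 0.002]
contact_force: [-0.3, 0.1, -3.0]
opening: 13.8
grasp_force: 40.0
```

```bash
python3 lidm.py 17.png; python3 edge.py 17.png 80
```

```text
[484.11893284 -21.68873883  97.42282451] [-0.28156173  0.11189871 -3.00509468] 13.81428749897945 down err [ 0.0029 -0.0012 -1.    ] yaw 0.0284
side [[319, 220, 39, 40, 840], [363, 226, 38, 39, 805]]
side lid [480.7 -13.4   1.6] 0.109
top [[325, 239, 5, 37, 145], [338, 269, 9, 24, 136], [376, 278, 15, 17, 164]]
top lid [479.4 -16.6   7.2] 0.459
left col@257 323.5867296326845 -0.003916900260805724 std 0.2498242721587193 bottom row@365 293.6113163309201 0.050033794750973935 0.5422180264271926
seated-target residual [ 0.47  1.07  3.28 -0.09] [[339.0, 292.4], [340.0, 292.4], [341.0, 292.4], [342.0, 292.5], [343.0, 292.6], [344.0, 292.7], [378.0, 292.4], [379.0, 293.8], [380.0, 294.6], [381.0, 294.8], [382.0, 294.6], [383.0, 294.6], [384.0, 294.7], [385.0, 294.9], [386.0, 295.1], [387.0, 295.1]]
lid top [488.7 -14.6  -3.2] [ 0.51 -0.5   0.29 -0.29]
```

apply_moves([
  {"x":-0.001,"y":-0.001,"z":-0.01,"ax":0,"ay":0,"az":0},
  {"x":-0.001,"y":-0.001,"z":-0.02,"ax":0,"ay":0,"az":0},
  {"x":-0.001,"y":-0.001,"z":-0.028,"ax":0,"ay":0,"az":0},
  {"x":-0.001,"y":-0.001,"z":-0.033,"ax":0,"ay":0,"az":0},
  {"x":-0.001,"y":-0.001,"z":-0.033,"ax":0,"ay":0,"az":0},
])

```text
time: 27.22
eef_pos: [483.4, -22.1, 84.0]
eef_rot: [2.188, 2.251, 0.001]
contact_force: [-1.6, 0.2, -0.8]
opening: 13.8
grasp_force: 40.0
```

apply_moves([
  {"x":0,"y":0,"z":-0.004,"ax":0,"ay":0,"az":0},
  {"x":0,"y":0,"z":-0.008,"ax":0,"ay":0,"az":0},
  {"x":0,"y":0,"z":-0.008,"ax":0,"ay":0,"az":0},
], newtons=10)

```text
time: 27.47
eef_pos: [483.9, -22.3, 82.1]
eef_rot: [2.187, 2.25, 0.002]
contact_force: [-4.3, 0.1, 7.4]
opening: 13.9
grasp_force: 10.0
```

apply_moves([
  {"x":0,"y":0,"z":-0.004,"ax":0,"ay":0,"az":0},
  {"x":0,"y":0,"z":-0.006,"ax":0,"ay":0,"az":0},
  {"x":0,"y":0,"z":-0.006,"ax":0,"ay":0,"az":0},
])

```text
time: 27.72
eef_pos: [483.9, -22.3, 80.1]
eef_rot: [2.187, 2.25, 0.003]
contact_force: [-3.6, 0.0, 11.3]
opening: 13.9
grasp_force: 10.0
```

apply_moves([
  {"x":0,"y":0,"z":0,"ax":0,"ay":0,"az":0},
  {"x":0,"y":0,"z":0,"ax":0,"ay":0,"az":0},
  {"x":0,"y":0,"z":0,"ax":0,"ay":0,"az":0},
  {"x":0,"y":0,"z":0,"ax":0,"ay":0,"az":0},
], jaw=40)

```text
time: 28.05
eef_pos: [484.0, -22.2, 78.7]
eef_rot: [2.187, 2.25, 0.003]
contact_force: [-0.0, -0.4, -0.9]
opening: 35.6
grasp_force: 0.0
```

apply_moves([
  {"x":0,"y":0,"z":0.02,"ax":0,"ay":0,"az":0},
  {"x":0,"y":0,"z":0.06,"ax":0,"ay":0,"az":0},
  {"x":0,"y":0,"z":0.14,"ax":0,"ay":0,"az":0},
  {"x":0,"y":0,"z":0.24,"ax":0,"ay":0,"az":0},
  {"x":0,"y":0,"z":0.34,"ax":0,"ay":0,"az":0},
  {"x":0,"y":-0.1,"z":0.43,"ax":0,"ay":0,"az":0},
  {"x":0,"y":-0.2,"z":0.43,"ax":0,"ay":0,"az":0},
  {"x":0,"y":-0.3,"z":0.43,"ax":0,"ay":0,"az":0},
])

```text
time: 28.72
eef_pos: [485.0, -136.9, 254.4]
eef_rot: [2.18, 2.249, 0.006]
contact_force: [1.0, -0.5, -0.3]
opening: 39.9
grasp_force: 0.0
```

apply_moves([
  {"x":0,"y":-0.1,"z":0,"ax":0,"ay":0,"az":0},
  {"x":0,"y":-0.2,"z":0,"ax":0,"ay":0,"az":0},
  {"x":0,"y":-0.3,"z":0,"ax":0,"ay":0,"az":0},
  {"x":0,"y":-0.35,"z":0,"ax":0,"ay":0,"az":0},
  {"x":0,"y":-0.35,"z":0,"ax":0,"ay":0,"az":0},
])

```text
time: 29.13
eef_pos: [483.2, -280.2, 250.5]
eef_rot: [2.192, 2.245, 0.001]
contact_force: [-0.4, 1.3, -0.2]
opening: 40.1
grasp_force: 0.0
```

```bash
python3 -c "
from h import *
snap('side','side18.png');snap('top','top18.png')"; python3 seat.py 18.png; python3 - <<'E'
from fit import *
im=cv2.imread('pics/side18.png').astype(int); b=im[...,0]-im[...,2]
for r in range(220,276,1): print(r,''.join('#' if v>60 else ('+' if v>30 else '.') for v in b[r,310:406]))
E
```

```text
side [[320, 224, 38, 36, 845], [363, 229, 35, 38, 831]]
top [[325, 234, 65, 62, 3687]]
side rel tank if z=68 [  4.5 -14.8   5. ] 0.139
top rel tank if z=68 [ 0.4 -1.5 -0.2] 0.032
x y z yaw rx ry(/100) [ 0.3 -1.6 72.2  0.8  7.9  3.6] 0.104
220 ................................................................................................
221 ................................................................................................
222 ....................................++..........................................................
223 ...................................+#+..+#+.....................................................
224 ..................................+###++#####+..................................................
225 .................................##############.................................................
226 ...............................+###############+................................................
227 ..............................+################+................................................
228 .............................+#################+.
[... 4094 characters left out ...]
......................................................++###+..................................
270 ...........................................................+....................................
271 ................................................................................................
272 ................................................................................................
273 ................................................................................................
274 ................................................................................................
275 ................................................................................................
```

```bash
cat > plane.py <<'E'
from fit import *
from scipy.optimize import least_squares
import sys
im=cv2.imread('pics/side'+sys.argv[1]).astype(float); b=im[...,0]-im[...,2]
def edge(pts,d):  # walk outward from inside point along d, subpixel half crossing
    out=[]
    for p in pts:
        t=np.arange(0,14,.25); q=np.array(p)[None]+t[:,None]*np.array(d); v=cv2.remap(b.astype(np.float32),q[:,0].astype(np.float32),q[:,1].astype(np.float32),1)[:,0]
        i=np.argmax(v<45); out.append(q[i])
    return np.array(out)
E={'+y':edge([(u,246+.37*(u-325)) for u in range(328,348,3)],(-.35,.94)),'-x':edge([(385-.95*(v-245),v) for v in range(244,262,3)],(.7,.7)),
   '-y':edge([(u,232+.33*(u-368)) for u in range(368,386,3)],(.3,-.95)),'+x':edge([(343-1.25*(v-228),v) for v in range(228,244,3)],(-.63,-.77))}
C={'+y':((-75,78),(75,78)),'-x':((-75,-78),(-75,78)),'-y':((-75,-78),(75,-78)),'+x':((75,-78),(75,78))}
x0,y0,yw=[float(v) for v in sys.argv[2:5]]
def dist(x,full=False,h=6):
    r=[];o={}
    for k in E:
        P=R.from_euler('zyx',[yw,x[2],x[1]]).apply([[*c,h] for c in C[k]])+[x0+(x[3] if len(x)>3 else 0),y0+(x[4] if len(x)>3 else 0),x[0]]; q=proj('side',P); d=q[1]-q[0]; n=np.array([-d[1],d[0]])/np.hypot(*d); e=(E[k]-q[0])@n*(1 if n[1]>0 else -1); r+=list(e); o[k]=(e.mean().round(2),e.std().round(2))
    return o if full else np.array(r)
print('seated z68: +ve = lower in picture',dist([68,0,0],True)); print('bottom edges',dist([68,0,0],True,0))
r=least_squares(dist,[68,0,0]); print('z rx ry',r.x.round(3),dist(r.x,True))
for w in (.3,): r=least_squares(lambda x:np.r_[dist(x),w*x[3:]],[68,0,0,0,0]); print('z rx ry dx dy',r.x.round(3),dist(r.x,True))
E
python3 plane.py 16.png 476.9 -17.3 .04; python3 plane.py 18.png 480.1 -17.6 .012
```

```text
seated z68: +ve = lower in picture {'+y': (np.float64(-1.54), np.float64(0.12)), '-x': (np.float64(-1.65), np.float64(0.14)), '-y': (np.float64(-0.67), np.float64(0.24)), '+x': (np.float64(-0.25), np.float64(0.17))}
bottom edges {'+y': (np.float64(-3.65), np.float64(0.11)), '-x': (np.float64(-2.99), np.float64(0.12)), '-y': (np.float64(-2.72), np.float64(0.26)), '+x': (np.float64(-1.83), np.float64(0.16))}
z rx ry [7.137e+01 1.700e-02 3.500e-02] {'+y': (np.float64(-0.03), np.float64(0.27)), '-x': (np.float64(-0.09), np.float64(0.26)), '-y': (np.float64(0.08), np.float64(0.12)), '+x': (np.float64(0.0), np.float64(0.3))}
z rx ry dx dy [ 7.1123e+01  1.7000e-02  3.4000e-02  2.9000e-01 -2.3300e-01] {'+y': (np.float64(-0.06), np.float64(0.27)), '-x': (np.float64(-0.05), np.float64(0.26)), '-y': (np.float64(0.06), np.float64(0.12)), '+x': (np.float64(0.04), np.float64(0.3))}
seated z68: +ve = lower in picture {'+y': (np.float64(-1.31), np.float64(0.14)), '-x': (np.float64(0.13), np.float64(0.17)), '-y': (np.float64(0.62), np.float64(0.04)), '+x': (np.float64(-0.01), np.float64(0.16))}
bottom edges {'+y': (np.float64(-3.4), np.float64(0.15)), '-x': (np.float64(-1.29), np.float64(0.15)), '-y': (np.float64(-1.43), np.float64(0.05)), '+x': (np.float64(-1.64), np.float64(0.15))}
z rx ry [ 6.8389e+01  3.1000e-02 -6.0000e-03] {'+y': (np.float64(-0.22), np.float64(0.16)), '-x': (np.float64(0.2), np.float64(0.35)), '-y': (np.float64(-0.07), np.float64(0.08)), '+x': (np.float64(0.22), np.float64(0.38))}
z rx ry dx dy [ 6.84e+01  3.10e-02 -4.00e-03 -6.20e-01 -5.88e-01] {'+y': (np.float64(-0.08), np.float64(0.15)), '-x': (np.float64(0.01), np.float64(0.34)), '-y': (np.float64(0.08), np.float64(0.07)), '+x': (np.float64(-0.0), np.float64(0.37))}
```

The lid is now centred (top view: 0.4, -1.5 mm) and near flush, with a possible small tilt about x (+y side up). I press and probe the +y side with closed fingertips.

apply_moves([
  {"x":-0.02,"y":0.08,"z":0,"ax":0,"ay":0,"az":0},
  {"x":-0.05,"y":0.18,"z":0,"ax":0,"ay":0,"az":0},
  {"x":-0.095,"y":0.28,"z":0,"ax":0,"ay":0,"az":0},
  {"x":-0.095,"y":0.38,"z":0,"ax":0,"ay":0,"az":0},
  {"x":-0.095,"y":0.48,"z":0,"ax":0,"ay":0,"az":0},
  {"x":-0.095,"y":0.58,"z":0,"ax":0,"ay":0,"az":0},
  {"x":-0.095,"y":0.67,"z":0,"ax":0,"ay":0,"az":0},
  {"x":-0.095,"y":0.76,"z":0,"ax":0,"ay":0,"az":0},
], jaw=0)

```text
time: 29.9
eef_pos: [444.5, 31.5, 251.3]
eef_rot: [2.185, 2.253, 0.004]
contact_force: [0.9, 0.4, 0.3]
opening: 0.6
grasp_force: 0.0
```

apply_moves([
  {"x":0,"y":0.01,"z":-0.08,"ax":0,"ay":0,"az":0},
  {"x":0,"y":0.01,"z":-0.16,"ax":0,"ay":0,"az":0},
  {"x":0,"y":0.01,"z":-0.24,"ax":0,"ay":0,"az":0},
  {"x":0,"y":0.01,"z":-0.32,"ax":0,"ay":0,"az":0},
  {"x":0,"y":0.01,"z":-0.38,"ax":0,"ay":0,"az":0},
  {"x":0,"y":0.01,"z":-0.4,"ax":0,"ay":0,"az":0},
  {"x":0,"y":0.01,"z":-0.4,"ax":0,"ay":0,"az":0},
])

```text
time: 30.48
eef_pos: [444.2, 33.3, 89.5]
eef_rot: [2.188, 2.254, -0.001]
contact_force: [-0.1, 0.0, -0.1]
opening: 0.7
grasp_force: 0.0
```

apply_moves([
  {"x":0,"y":0,"z":-0.01,"ax":0,"ay":0,"az":0},
  {"x":0,"y":0,"z":-0.02,"ax":0,"ay":0,"az":0},
  {"x":0,"y":0,"z":-0.026,"ax":0,"ay":0,"az":0},
  {"x":0,"y":0,"z":-0.026,"ax":0,"ay":0,"az":0},
])

```text
time: 30.82
eef_pos: [446.1, 32.1, 80.7]
eef_rot: [2.187, 2.25, 0.003]
contact_force: [0.8, -0.5, -0.3]
opening: 0.3
grasp_force: 0.0
```

apply_moves([
  {"x":0,"y":0,"z":-0.005,"ax":0,"ay":0,"az":0},
  {"x":0,"y":0,"z":-0.005,"ax":0,"ay":0,"az":0},
])

```text
time: 30.98
eef_pos: [446.0, 32.0, 78.4]
eef_rot: [2.187, 2.25, 0.003]
contact_force: [-0.6, 0.6, 0.0]
opening: 0.9
grasp_force: 0.0
```

apply_moves([
  {"x":0,"y":0,"z":-0.005,"ax":0,"ay":0,"az":0},
  {"x":0,"y":0,"z":-0.005,"ax":0,"ay":0,"az":0},
])

```text
time: 31.15
eef_pos: [445.8, 32.1, 76.1]
eef_rot: [2.188, 2.25, 0.002]
contact_force: [-0.2, -0.1, 0.2]
opening: 0.4
grasp_force: 0.0
```

apply_moves([
  {"x":0,"y":0,"z":-0.005,"ax":0,"ay":0,"az":0},
  {"x":0,"y":0,"z":-0.005,"ax":0,"ay":0,"az":0},
])

```text
time: 31.32
eef_pos: [446.0, 32.1, 74.3]
eef_rot: [2.187, 2.25, 0.003]
contact_force: [0.7, -0.6, 1.1]
opening: 0.3
grasp_force: 0.3
```

apply_moves([
  {"x":0,"y":0,"z":-0.007,"ax":0,"ay":0,"az":0},
  {"x":0,"y":0,"z":-0.01,"ax":0,"ay":0,"az":0},
  {"x":0,"y":0,"z":-0.01,"ax":0,"ay":0,"az":0},
])

```text
time: 31.57
eef_pos: [446.2, 32.0, 73.9]
eef_rot: [2.185, 2.249, 0.004]
contact_force: [-13.8, 0.5, 47.3]
opening: 0.5
grasp_force: 23.5
```

apply_moves([
  {"x":0,"y":0,"z":0.03,"ax":0,"ay":0,"az":0},
  {"x":0,"y":-0.05,"z":0.1,"ax":0,"ay":0,"az":0},
  {"x":0,"y":-0.13,"z":0.1,"ax":0,"ay":0,"az":0},
  {"x":0,"y":-0.21,"z":0.09,"ax":0,"ay":0,"az":0},
  {"x":0,"y":-0.265,"z":0.05,"ax":0,"ay":0,"az":0},
  {"x":0,"y":-0.265,"z":0.03,"ax":0,"ay":0,"az":0},
  {"x":0,"y":-0.265,"z":0.02,"ax":0,"ay":0,"az":0},
  {"x":0,"y":-0.265,"z":0.015,"ax":0,"ay":0,"az":0},
])

```text
time: 32.23
eef_pos: [445.2, -73.4, 75.4]
eef_rot: [2.189, 2.251, 0.001]
contact_force: [0.8, -1.1, -0.3]
opening: 0.6
grasp_force: 0.0
```

apply_moves([
  {"x":0,"y":0,"z":-0.005,"ax":0,"ay":0,"az":0},
  {"x":0,"y":0,"z":-0.006,"ax":0,"ay":0,"az":0},
])

```text
time: 32.4
eef_pos: [445.6, -73.0, 74.2]
eef_rot: [2.186, 2.253, 0.001]
contact_force: [-3.5, -1.2, 7.2]
opening: 0.6
grasp_force: 4.0
```

apply_moves([
  {"x":0,"y":0,"z":-0.005,"ax":0,"ay":0,"az":0},
  {"x":0,"y":0,"z":-0.006,"ax":0,"ay":0,"az":0},
])

```text
time: 32.57
eef_pos: [445.7, -73.1, 74.0]
eef_rot: [2.184, 2.252, 0.002]
contact_force: [-11.3, 1.5, 35.1]
opening: 0.2
grasp_force: 17.3
```

The lid is flush: both sides are stiff at 74 mm, which is the seated top height. Next is the clamp; I locate the bar.

```bash
cat > bar.py <<'E'
from fit import *
import sys
def bar(n):
    o=[];d=[]
    for c in('top','side'):
        im=snap(c,c+n); h=cv2.cvtColor(im,cv2.COLOR_RGB2HSV); m=(((h[...,0]<8)|(h[...,0]>172))&(h[...,1]>150)&(h[...,2]>80)).astype(np.uint8); z=np.zeros_like(m)
        a,b,e,f=(220,310,290,400) if c=='top' else (170,300,290,410); z[a:b,e:f]=m[a:b,e:f]; z=cv2.morphologyEx(z,cv2.MORPH_OPEN,np.ones((2,2),np.uint8))
        nn,l,st,cc=cv2.connectedComponentsWithStats(z); i=1+np.argmax(st[1:,4]); print(c,cc[i].round(1),st[i].tolist()); p=ray(c,*cc[i]); o.append(p[0]);d.append(p[1]/np.linalg.norm(p[1]))
    A=np.c_[d[0],-d[1]]; t=np.linalg.lstsq(A,o[1]-o[0],rcond=None)[0]; P=[o[0]+t[0]*d[0],o[1]+t[1]*d[1]]; P=(P[0]+P[1])/2; print('bar',P.round(1),'gap',np.linalg.norm(A@t-(o[1]-o[0])).round(1),'angle',np.arctan2(P[2]-84,73.3-P[1]).round(3),'rad',np.hypot(P[2]-84,73.3-P[1]).round(1))
bar(sys.argv[1])
s=telemetry.observe();print(s['eef_pos'].round(1),s['contact_force'].round(1))
E
python3 bar.py 20.png
```

```text
top [308.3 261.6] [305, 238, 8, 48, 335]
side [321.  187.4] [291, 176, 65, 28, 562]
bar [488.9 100.3 257. ] gap 33.1 angle 1.725 rad 175.1
[445.7 -73.1  74.1] [-10.    0.8  29.3]
```

apply_moves([
  {"x":0,"y":0,"z":0.1,"ax":0,"ay":0,"az":0},
  {"x":0.02,"y":0,"z":0.2,"ax":0,"ay":0,"az":0},
  {"x":0.04,"y":0,"z":0.3,"ax":0,"ay":0,"az":0},
  {"x":0.06,"y":0,"z":0.4,"ax":0,"ay":0,"az":0},
  {"x":0.08,"y":0,"z":0.5,"ax":0,"ay":0,"az":0},
  {"x":0.09,"y":0.06,"z":0.6,"ax":0,"ay":0,"az":0},
  {"x":0.09,"y":0.14,"z":0.64,"ax":0,"ay":0,"az":0},
  {"x":0.09,"y":0.22,"z":0.64,"ax":0,"ay":0,"az":0},
])

```text
time: 33.33
eef_pos: [483.5, 15.8, 332.9]
eef_rot: [2.182, 2.245, 0.012]
contact_force: [0.0, 0.5, 0.4]
opening: 0.5
grasp_force: 0.0
```

apply_moves([
  {"x":0,"y":0.1,"z":0,"ax":0,"ay":0,"az":0},
  {"x":0,"y":0.2,"z":0,"ax":0,"ay":0,"az":0},
  {"x":0,"y":0.3,"z":0,"ax":0,"ay":0,"az":0},
  {"x":0,"y":0.36,"z":0,"ax":0,"ay":0,"az":0},
  {"x":0,"y":0.36,"z":-0.08,"ax":0,"ay":0,"az":0},
  {"x":0,"y":0.36,"z":-0.18,"ax":0,"ay":0,"az":0},
  {"x":0,"y":0.36,"z":-0.27,"ax":0,"ay":0,"az":0},
  {"x":0,"y":0.36,"z":-0.3,"ax":0,"ay":0,"az":0},
])

```text
time: 34.0
eef_pos: [478.5, 159.1, 202.7]
eef_rot: [-2.186, -2.255, 0.008]
contact_force: [-1.0, 0.3, 0.8]
opening: 0.5
grasp_force: 0.0
```

```bash
python3 -c "
from h import *
print(telemetry.observe()['eef_pos'].round(1),atz('top',308.3,261.6,223).round(1))
p=telemetry.observe()['eef_pos']
for t in(1.7,1.5,1.3,1.1,.9,.7): 
  b=np.array([482,73.3-140*np.cos(t),84+140*np.sin(t)])+[0,15,-14]; print(t,((b-p)/400).round(3))"
```

```text
[478.5 159.1 202.7] [477.7  93.2 223. ]
1.7 [ 0.009 -0.132  0.015]
1.5 [ 0.009 -0.202  0.017]
1.3 [ 0.009 -0.271  0.005]
1.1 [ 0.009 -0.336 -0.02 ]
0.9 [ 0.009 -0.395 -0.058]
0.7 [ 0.009 -0.445 -0.106]
```

apply_moves([
  {"x":0.009,"y":-0.06,"z":0.01,"ax":0,"ay":0,"az":0},
  {"x":0.009,"y":-0.1,"z":0.015,"ax":0,"ay":0,"az":0},
  {"x":0.009,"y":-0.132,"z":0.016,"ax":0,"ay":0,"az":0},
  {"x":0.009,"y":-0.167,"z":0.017,"ax":0,"ay":0,"az":0},
  {"x":0.009,"y":-0.202,"z":0.017,"ax":0,"ay":0,"az":0},
  {"x":0.009,"y":-0.237,"z":0.012,"ax":0,"ay":0,"az":0},
  {"x":0.009,"y":-0.271,"z":0.005,"ax":0,"ay":0,"az":0},
  {"x":0.009,"y":-0.271,"z":0.005,"ax":0,"ay":0,"az":0},
])

```text
time: 34.67
eef_pos: [485.2, 49.1, 209.4]
eef_rot: [2.187, 2.25, 0.002]
contact_force: [-0.3, -0.2, -0.1]
opening: 0.4
grasp_force: 0.0
```

apply_moves([
  {"x":0,"y":-0.032,"z":-0.012,"ax":0,"ay":0,"az":0},
  {"x":0,"y":-0.065,"z":-0.025,"ax":0,"ay":0,"az":0},
  {"x":0,"y":-0.095,"z":-0.043,"ax":0,"ay":0,"az":0},
  {"x":0,"y":-0.124,"z":-0.063,"ax":0,"ay":0,"az":0},
  {"x":0,"y":-0.15,"z":-0.087,"ax":0,"ay":0,"az":0},
  {"x":0,"y":-0.174,"z":-0.111,"ax":0,"ay":0,"az":0},
  {"x":0,"y":-0.174,"z":-0.111,"ax":0,"ay":0,"az":0},
])

```text
time: 35.25
eef_pos: [484.1, -21.2, 162.6]
eef_rot: [2.191, 2.251, -0.002]
contact_force: [-0.8, 0.2, -1.1]
opening: 0.6
grasp_force: 0.0
```

```bash
sed -i 's/(170,300,290,410)/(170,300,318,410)/' bar.py; python3 bar.py 21.png
```

```text
Traceback (most recent call last):
  File "bar.py", line 10, in <module>
    bar(sys.argv[1])
    ~~~^^^^^^^^^^^^^
  File "bar.py", line 8, in bar
    nn,l,st,cc=cv2.connectedComponentsWithStats(z); i=1+np.argmax(st[1:,4]); print(c,cc[i].round(1),st[i].tolist()); p=ray(c,*cc[i]); o.append(p[0]);d.append(p[1]/np.linalg.norm(p[1]))
                                                        ~~~~~~~~~^^^^^^^^^^
ValueError: attempt to get argmax of an empty sequence
```

```bash
python3 - <<'E'
from fit import *
im=snap('side','side22.png'); h=cv2.cvtColor(im,cv2.COLOR_RGB2HSV); m=(((h[...,0]<8)|(h[...,0]>172))&(h[...,1]>150)&(h[...,2]>80)).astype(np.uint8)
nn,l,st,cc=cv2.connectedComponentsWithStats(m)
for i in range(1,nn):
    if st[i,4]>25: print(cc[i].round(1),st[i].tolist())
for t in(1.7,1.3,1.1,.9,.8,.7,.6,.5): print(t,proj('side',[[x,73.3-140*np.cos(t)+1,84+140*np.sin(t)] for x in(428,480,532)]).round(0).tolist())
E
```

```text
[339.4 107. ] [334, 87, 13, 40, 255]
[410.6 101.3] [407, 86, 10, 32, 116]
[342.7 126.6] [339, 122, 9, 11, 66]
[ 71.9 180.9] [35, 142, 75, 85, 3472]
[297.3 210.8] [256, 177, 95, 64, 1620]
[346.4 203.8] [340, 197, 11, 16, 81]
[376.5 207.6] [368, 204, 17, 9, 83]
[128.2 229.4] [120, 219, 20, 23, 45]
[141.8 235.4] [125, 221, 33, 26, 65]
1.7 [[357.0, 211.0], [335.0, 204.0], [314.0, 197.0]]
1.3 [[371.0, 203.0], [349.0, 196.0], [329.0, 189.0]]
1.1 [[377.0, 202.0], [355.0, 196.0], [335.0, 189.0]]
0.9 [[381.0, 205.0], [360.0, 198.0], [341.0, 192.0]]
0.8 [[383.0, 207.0], [363.0, 200.0], [343.0, 194.0]]
0.7 [[385.0, 209.0], [364.0, 203.0], [345.0, 196.0]]
0.6 [[386.0, 212.0], [366.0, 206.0], [347.0, 199.0]]
0.5 [[387.0, 216.0], [367.0, 209.0], [348.0, 203.0]]
```

apply_moves([
  {"x":0,"y":0.015,"z":0.01,"ax":0,"ay":0,"az":0},
  {"x":0,"y":0.015,"z":0.07,"ax":0,"ay":0,"az":0},
  {"x":0,"y":0.015,"z":0.1,"ax":0,"ay":0,"az":0},
  {"x":0,"y":-0.02,"z":0.1,"ax":0,"ay":0,"az":0},
  {"x":0,"y":-0.045,"z":0.09,"ax":0,"ay":0,"az":0},
  {"x":0,"y":-0.045,"z":0.06,"ax":0,"ay":0,"az":0},
  {"x":0,"y":-0.045,"z":0.05,"ax":0,"ay":0,"az":0},
  {"x":0,"y":-0.045,"z":0.05,"ax":0,"ay":0,"az":0},
])

```text
time: 36.02
eef_pos: [484.5, -37.6, 183.8]
eef_rot: [2.19, 2.252, -0.0]
contact_force: [-0.7, 0.1, 1.0]
opening: 0.5
grasp_force: 0.0
```

apply_moves([
  {"x":0,"y":-0.01,"z":-0.026,"ax":0,"ay":0,"az":0},
  {"x":0,"y":-0.021,"z":-0.052,"ax":0,"ay":0,"az":0},
  {"x":0,"y":-0.035,"z":-0.076,"ax":0,"ay":0,"az":0},
  {"x":0,"y":-0.045,"z":-0.098,"ax":0,"ay":0,"az":0},
  {"x":0,"y":-0.055,"z":-0.1245,"ax":0,"ay":0,"az":0},
  {"x":0,"y":-0.062,"z":-0.148,"ax":0,"ay":0,"az":0},
  {"x":0,"y":-0.067,"z":-0.172,"ax":0,"ay":0,"az":0},
  {"x":0,"y":-0.067,"z":-0.172,"ax":0,"ay":0,"az":0},
])

```text
time: 36.68
eef_pos: [484.2, -64.6, 114.2]
eef_rot: [-2.19, -2.252, 0.001]
contact_force: [-0.4, -0.5, 0.3]
opening: 0.5
grasp_force: 0.0
```

apply_moves([
  {"x":0,"y":-0.003,"z":-0.015,"ax":0,"ay":0,"az":0},
  {"x":0,"y":-0.004,"z":-0.03,"ax":0,"ay":0,"az":0},
  {"x":0,"y":-0.005,"z":-0.042,"ax":0,"ay":0,"az":0},
  {"x":0,"y":-0.005,"z":-0.05,"ax":0,"ay":0,"az":0},
  {"x":0,"y":-0.005,"z":-0.05,"ax":0,"ay":0,"az":0},
])

```text
time: 37.1
eef_pos: [485.1, -66.5, 95.5]
eef_rot: [2.188, 2.251, 0.002]
contact_force: [0.1, -0.5, -0.0]
opening: 0.7
grasp_force: 0.0
```

apply_moves([
  {"x":0,"y":0,"z":-0.006,"ax":0,"ay":0,"az":0},
  {"x":0,"y":0,"z":-0.01,"ax":0,"ay":0,"az":0},
  {"x":0,"y":0,"z":-0.0105,"ax":0,"ay":0,"az":0},
])

```text
time: 37.35
eef_pos: [485.5, -66.7, 91.9]
eef_rot: [2.187, 2.25, 0.002]
contact_force: [0.6, -1.6, -0.3]
opening: 0.7
grasp_force: 0.2
```

```bash
cat > red.py <<'E'
from fit import *
import sys
for c in('side','top'):
    im=snap(c,c+sys.argv[1]); h=cv2.cvtColor(im,cv2.COLOR_RGB2HSV); m=(((h[...,0]<8)|(h[...,0]>172))&(h[...,1]>150)&(h[...,2]>80)).astype(np.uint8); m[:190]=0; m[300:]=0; m[:,:290]=0; m[:,420:]=0
    nn,l,st,cc=cv2.connectedComponentsWithStats(m)
    for i in range(1,nn):
        if st[i,4]>15: print(c,cc[i].round(1),st[i].tolist())
    for t in(.6,.2,.1,.05,0,-.05): print(t,proj(c,[[x,73.3-140*np.cos(t)+1,84+140*np.sin(t)] for x in(428,480,532)]).round(1).tolist())
s=telemetry.observe();print(s['eef_pos'].round(1),s['contact_force'].round(1))
E
python3 red.py 23.png
```

```text
side [298.3 194.7] [290, 190, 23, 14, 157]
side [318.1 221.6] [290, 200, 61, 41, 643]
side [355.2 226.2] [349, 223, 13, 7, 52]
side [377.  233.4] [367, 230, 20, 8, 83]
0.6 [[386.2, 212.1], [366.0, 205.6], [346.8, 199.5]]
0.2 [[388.6, 228.0], [369.1, 221.4], [350.5, 215.2]]
0.1 [[388.4, 232.8], [369.1, 226.1], [350.7, 219.8]]
0.05 [[388.2, 235.2], [369.0, 228.5], [350.6, 222.2]]
0 [[388.0, 237.7], [368.8, 231.0], [350.5, 224.6]]
-0.05 [[387.6, 240.3], [368.6, 233.5], [350.3, 227.1]]
top [390.  195.5] [361, 194, 59, 4, 156]
0.6 [[369.3, 286.4], [369.1, 263.2], [369.0, 240.4]]
0.2 [[376.6, 287.1], [376.4, 265.0], [376.2, 243.2]]
0.1 [[376.9, 287.2], [376.7, 265.5], [376.5, 244.0]]
0.05 [[376.9, 287.3], [376.6, 265.7], [376.4, 244.3]]
0 [[376.6, 287.4], [376.4, 265.9], [376.2, 244.7]]
-0.05 [[376.3, 287.5], [376.1, 266.1], [375.9, 245.0]]
[485.4 -66.6  92. ] [-0.9  0.9  0.9]
```

The red bar lies at side (377, 233.4) and (355, 226.2), within about 0.4 px of the flat position. I retract and check.

apply_moves([
  {"x":0,"y":0,"z":0.03,"ax":0,"ay":0,"az":0},
  {"x":0,"y":0,"z":0.1,"ax":0,"ay":0,"az":0},
  {"x":0,"y":-0.05,"z":0.2,"ax":0,"ay":0,"az":0},
  {"x":0,"y":-0.14,"z":0.3,"ax":0,"ay":0,"az":0},
  {"x":0,"y":-0.23,"z":0.38,"ax":0,"ay":0,"az":0},
  {"x":0,"y":-0.33,"z":0.42,"ax":0,"ay":0,"az":0},
  {"x":0,"y":-0.42,"z":0.42,"ax":0,"ay":0,"az":0},
  {"x":0,"y":-0.48,"z":0.42,"ax":0,"ay":0,"az":0},
])

```text
time: 38.12
eef_pos: [485.8, -260.8, 262.8]
eef_rot: [2.183, 2.248, 0.003]
contact_force: [0.6, -0.0, -0.7]
opening: 0.3
grasp_force: 0.0
```

```bash
python3 red.py 24.png; python3 seat.py 24.png; python3 plane.py 24.png 480.1 -17.6 .012
```

```text
side [298.3 194.7] [290, 190, 23, 14, 156]
side [325.4 216.6] [290, 190, 75, 51, 799]
side [355.4 226.2] [349, 223, 14, 7, 54]
side [375.6 232.8] [364, 228, 23, 10, 98]
0.6 [[386.2, 212.1], [366.0, 205.6], [346.8, 199.5]]
0.2 [[388.6, 228.0], [369.1, 221.4], [350.5, 215.2]]
0.1 [[388.4, 232.8], [369.1, 226.1], [350.7, 219.8]]
0.05 [[388.2, 235.2], [369.0, 228.5], [350.6, 222.2]]
0 [[388.0, 237.7], [368.8, 231.0], [350.5, 224.6]]
-0.05 [[387.6, 240.3], [368.6, 233.5], [350.3, 227.1]]
top [390.1 195.5] [362, 194, 58, 4, 151]
top [377.1 263.8] [375, 243, 5, 42, 171]
0.6 [[369.3, 286.4], [369.1, 263.2], [369.0, 240.4]]
0.2 [[376.6, 287.1], [376.4, 265.0], [376.2, 243.2]]
0.1 [[376.9, 287.2], [376.7, 265.5], [376.5, 244.0]]
0.05 [[376.9, 287.3], [376.6, 265.7], [376.4, 244.3]]
0 [[376.6, 287.4], [376.4, 265.9], [376.2, 244.7]]
-0.05 [[376.3, 287.5], [376.1, 266.1], [375.9, 245.0]]
[ 485.1 -263.9  260.5] [-0.2 -0.5 -0.8]
side [[325, 228, 57, 33, 1014], [370, 239, 28, 28, 227]]
top [[330, 234, 60, 62, 884], [325, 244, 50, 42, 1933]]
side rel tank if z=68 [  4.6 -14.1   6.4] 0.289
top rel ta
[... 234 characters left out ...]
t64(4.35), np.float64(0.04)), '+x': (np.float64(2.93), np.float64(0.21))}
bottom edges {'+y': (np.float64(-3.4), np.float64(0.15)), '-x': (np.float64(-3.55), np.float64(3.28)), '-y': (np.float64(2.31), np.float64(0.05)), '+x': (np.float64(1.3), np.float64(0.18))}
z rx ry [64.246  0.104  0.096] {'+y': (np.float64(0.02), np.float64(0.52)), '-x': (np.float64(-0.49), np.float64(3.38)), '-y': (np.float64(0.52), np.float64(0.43)), '+x': (np.float64(-0.23), np.float64(1.05))}
z rx ry dx dy [63.247  0.104  0.091  1.851 -0.185] {'+y': (np.float64(-0.2), np.float64(0.49)), '-x': (np.float64(-0.2), np.float64(3.38)), '-y': (np.float64(0.27), np.float64(0.4)), '+x': (np.float64(0.11), np.float64(1.05))}
```

```bash
python3 -c "
from rig import robot
print(robot.hand_in())"
```

```text
the job is handed in; nothing more can be done
None
```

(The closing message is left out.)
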